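# Load a cut tile into the van's spring-clip rack

### The job

Load the blue tile into the empty front slot of the grey dunnage rack for the drive: stand its lower edge in the channel with the tile leaning out of the rack's front, clear of the clips, then press it back until both spring clips have snapped over its front face and it sits firmly against the buffers. Tile is brittle, so feel for the stop and do not ram it, and leave the white tile and the tools where they lie.

Things in the scene. Friction and masses are not known exactly. Their poses are not given: they have to be found in the camera images.
- tile: Blue tile to load: 150 mm wide (its y), 150 high (z), 9 thick (x), 0.38-0.54 kg. It starts upright on edge in a groove of the pine block. Origin: centre of its lower edge face, mid-thickness.
- tile_top (a point): Centre of the blue tile's upper edge, 150 mm above its origin along its z.
- tile_edge_a (a point): Point on the blue tile's -y side edge, mid-thickness, 85 mm above its lower edge: where a clip acts.
- tile_edge_b (a point): The same point on its +y side edge.
- white_tile: White tile of the same size standing in the other groove of the block, 80 mm from the blue one; leave it. Origin and axes as for the blue tile.
- block: Pine block fixed to the shelf, 150 mm (its x) by 175 (its y) by 45 high. Two grooves along its y, 13 mm wide, 30 deep, at x = -40 and +40 mm, hold the tiles (groove floors 15 mm above the shelf); which tile is in which changes. Origin: centre of its underside.
- rack: Grey two-slot dunnage rack fixed to the shelf. Origin: on the shelf under the middle of the front slot. -x points out of the front, the side to load from; y along the slot; z up. Base plate 12 mm high, x -45 to +155 mm, y to +-115. Uprights at y = +-107, x 36-56 and 126-146 mm, 134 high. Rear slot at x = 90 mm holds a fixed dark tile, top edge 180 mm above the shelf.
- slot (a point): Middle of the empty front channel's rubber floor, 30 mm above the shelf, axes as the rack. Channel 17 mm wide inside (x +-8.5 mm). Lips straight to 18 mm (front) and 12 mm (back) above this floor, then flared outward to 27 and 21 mm. End cheeks at y = +-77.5 mm, 42 mm high, tops flared. A tile let go in it leans out, top to -x, up to 0.45 rad, and stays.
- stop_nominal (a point): Mark on the rack at x = +6.4 mm, y = 0, 115 mm above the shelf: NOMINAL middle of the front faces of two rubber buffers (at y = +-45 mm) on the cross bar (105 to 125 mm high) behind the front slot. The bar is bolted in slotted holes: with buffers and clips it really sits up to 7 mm to the front or back of this mark, each time anew, unreported. Feel for it. Buffers give 4.5 mm, 2.5 N/mm each.
- clip_left (a joint): Bent spring-steel clip at the bar's -y end (rad): 0 shut, about 0.16 while a tile's edge passes, back near 0 once the tile is home. It reaches 3.5 mm in over a centred tile's side edge, 109 to 121 mm above the shelf; catch face 7.4 mm, flared tip 22 mm in front of the buffer faces (all move with the bar). So it snaps only when the 9 mm tile has squeezed the buffers 2 to 3.5 mm.
- clip_right (a joint): The same clip at the +y end. Pressed back in the middle, 120 mm above its lower edge, the tile takes about 4 to 9 N to spread the clips, then 9 to 18 N against the buffers to snap them in. At times one side snaps first: then press on the other side. Until both are in, it is not held home. Home, it leans at most 0.2 rad.
- nipper: Chrome lever-action tile nipper lying flat between block and rack, jaws open towards its -x, about 200 mm (its x) by 90 mm, 20 mm high, loose. Origin: on the shelf near its middle.
- float: Grey rubber grout float, 100 mm (its x) by 240 mm (its y), handle top 74 mm high, loose. Origin: centre of its underside.
- trowel: Notched steel trowel with a red grip, 120 mm (its x) by 270 mm (its y), grip top 63 mm high, loose. Origin: centre of its underside.
Mind the look-alikes: they are no part of the job. What is shaped like the tile but orange or red is not meant.

How it is judged:
On the way, in this order (a step that is already met when the one before it is completed fails the run):
1. the blue tile stands in the front channel, leaning out in front of the clips (z of tile in the frame of rack between 0.026 and 0.036 m and x of tile in the frame of rack between -0.009 and 0.009 m and y of tile in the frame of rack between -0.006 and 0.006 m and x of tile_top in the frame of rack below -0.012 m), for 0.2 s.
2. the tile is pressed back and both clips have snapped in over its front face (x of each of tile_edge_a, tile_edge_b in the frame of rack above -0.0055 m and value of joint each of clip_left, clip_right below 0.05 rad), for 0.1 s.
At the end, for the whole second after the job is handed in: The blue tile stands on the front channel's floor (within 5 mm), centred along it within 6 mm, both its side edges back behind the clips' catches, both clips sprung shut over its front face (each under 0.05 rad), at rest and released (all of step 2 and z of tile in the frame of rack between 0.026 and 0.036 m and x of tile in the frame of rack between -0.01 and 0.01 m and y of tile in the frame of rack between -0.006 and 0.006 m and linear speed of tile below 0.01 m/s); the robot touches nothing.
It fails at once if the tile is rammed against the rack (more than 70 N between them, all contacts added) (contact force between tile and rack above 70 N).
It fails at once if the white tile is shifted (distance of white_tile from where it was at the start of the episode above 0.015 m).
It fails at once if the nipper is shoved along (distance of nipper from where it was at the start of the episode above 0.025 m).
It fails at once if the float is shoved along (distance of float from where it was at the start of the episode above 0.025 m).
It fails at once if the trowel is shoved along (distance of trowel from where it was at the start of the episode above 0.025 m).
It also fails if it takes over 48 s, if anything falls off the work surface, if the arm or the gripper's body presses on something with over 40 N, if the wrist force passes 120 N, or if a joint passes its speed limit or range.

### The arm

A 7-joint arm with a two-finger parallel gripper is mounted at the origin on the work surface. World frame = base frame: x ahead of the robot, y to its left, z up, the work surface at z = 0. Lengths are in m, angles in rad, forces in N, time in s.
With the tool pointing down it reaches from about 0.425 to 0.925 m from the base axis. Payload 6.8 kg.
Tool frame: the origin (TCP) lies at the very end of the fingers, on their centre line; the grasp point (between the pads) lies 19 mm behind it; y points along the fingers, z is the direction in which the jaws open and shut, and the axes are right-handed (so a half turn about y gives the same grasp; the last joint's range is limited). The gripper opens to 85 mm and grips with 20 to 120 N. Pads are 22 mm wide; open, the fingers measure 114 mm over their backs; the gripper's body (76 mm by 85 mm) begins 54 mm behind the grasp point. The pads swing forward as they close: fully open they stand 13 mm farther back than shut.
Start: joints at [1.079, 0.477, 0.022, 1.555, -0.011, 1.109, -0.083], TCP at [0.253, -0.626, 0.231] pointing down, gripper open.
Joint ranges: [-2.96, 2.96], [-0.34, 2.1], [-1.41, 1.46], [0.24, 2.44], [-1.37, 4.51], [0.17, 1.92], [-2.96, 2.96]. Speed limits (rad/s): [2.39, 2.39, 3.14, 3.14, 3.14, 3.14, 3.14].

### API

Orientations are given as a rotation vector (axis times angle).
In Python, from bench import r gives the robot as it stands.
- The arm moves only by the tool drive_tool, never from a script. Its argument "series" is a list of rows, each a list of 7 numbers: the shift along the tool's x, y, z in mm, then the turn, a rotation vector about the tool's x, y, z in degrees, then the finger opening in mm, from 0 to 85.4. In form: [[tx, ty, tz, wx, wy, wz, grip], ...]. A call has 1 to 5 rows; each row is the pose to reach, as a shift and turn from the pose measured when the call began, along the tool's axes at that moment; what a row does not reach only later rows make up. A row lasts 1/10 s, in which the tool goes at most 50 mm and 8.59 degrees, less where a joint would pass 70% of its speed; a pose out of reach is approached as far as the arm can. A call with a gripper value outside its range is refused whole. The fingers move at their own pace and stop on an object; "squeeze" is the grip in N (left out, the last holds). Time passes only in rows, so rows that repeat a pose let the fingers close. It gives the time, the measured TCP pose, the force and the opening at its end, in the units of the state.
- r.get_obs(): the state, without advancing time (a new reading comes with each control period).
- r.grab_frame(name): name is "scene" or "top" or "wrist"; returns a dict with "frame" (420x560x3 uint8, blue, green, red), "intrinsics" (3x3 intrinsics, pixels), "rvec" (rotation vector, rad) and "tvec" (3), from world to camera coordinates, as OpenCV has them. Camera axes: x right, y down, z forward; pixel columns grow to the right and rows downward; lengths in m; the calibration is good to about 2 mm. The wrist camera is an equidistant fisheye: a pixel r from the principal point sees the ray r / f radians off the axis. A picture is of the moment at which its call begins. There is no depth.
- r.hand_in(): hands the job in, once; it reports no verdict.
The state is a dict: "clock": time; "joints": joint angles; "qvel": joint speeds; "tau": joint torques, N m; "tcp_pos": TCP position; "orientation": TCP orientation; "contact_force": force on the tool from outside, world axes, zero at the start; "moment": the same for the moment, N m; "grip_width": finger opening in m.
Only numpy, scipy, OpenCV 4.12 (cv2) and the standard library are available. Lean on these libraries where they do the work, as an engineer would, in place of code of your own. Each camera call takes 0.05 s, during which the arm holds its last target.

## Working session

There is one attempt and no reset: what is moved stays moved. The work goes in short steps, Python scripts to look and compute and a tool call to move; the robot and the scene stay as the last step left them, time stands still between calls to the robot, and variables do not carry over. Pictures are saved under pics/ and viewed, and the job is handed in when it is done.

Besides the shell and the picture viewer there is one more tool, called by a JSON object that holds its "method" and its "body". drive_tool: Moves the arm, as the interface text tells. Its arguments: {"type":"object","properties":{"series":{"type":"array","items":{"type":"array","items":{"type":"number"}}},"squeeze":{"type":"number"}},"required":["series"]}

```bash
ls; mkdir -p pics; python3 - <<'E'
from bench import r
import cv2
print(r.get_obs())
for n in("scene","top","wrist"):
    f=r.grab_frame(n); cv2.imwrite(f"pics/a_{n}.png",f["frame"]); print(n,f["intrinsics"],f["rvec"],f["tvec"])
    import pickle; pickle.dump(f,open(f"pics/a_{n}.pkl","wb"))
E
```

```text
pics
{'clock': 0.0, 'joints': array([ 1.07889394,  0.4778    ,  0.02234687,  1.55645575, -0.01150372,
        1.10931623, -0.0831117 ]), 'qvel': array([ 0.00022262, -0.00084245,  0.00013144, -0.0004521 ,  0.00017386,
       -0.00089415, -0.00133395]), 'tau': array([-9.73539718e-04, -5.96460772e+01,  1.60763741e+00, -2.81199574e+01,
        1.24432016e-02,  9.40080383e-03,  2.78248336e-05]), 'tcp_pos': array([ 0.25251055, -0.62534249,  0.23032412]), 'orientation': array([-0.39130723,  2.01326466, -2.00960561]), 'contact_force': array([-0.09557621,  0.45983003, -0.43647656]), 'moment': array([-0.01384902, -0.00546711,  0.06112724]), 'grip_width': 0.08559058994741658}
scene [[478.65455067   0.         284.36726574]
 [  0.         478.65455067 207.09594837]
 [  0.           0.           1.        ]] [ 2.00702566  1.3822353  -0.56265265] [-0.01170531 -0.29297786  1.75956936]
top [[400.00262179   0.         276.06511751]
 [  0.         400.00262179 207.10597563]
 [  0.           0.           1.        ]] [ 2.22333986 -2.15949411  0.01531418] [-0.1819449   0.48427678  1.17344913]
wrist [[325.1922621    0.         277.16257915]
 [  0.         325.1922621  209.45502328]
 [  0.           0.           1.        ]] [-2.4130479   1.62850318  0.22151128] [-0.67405879 -0.03544874  0.37899202]
```

View pics/a_scene.png

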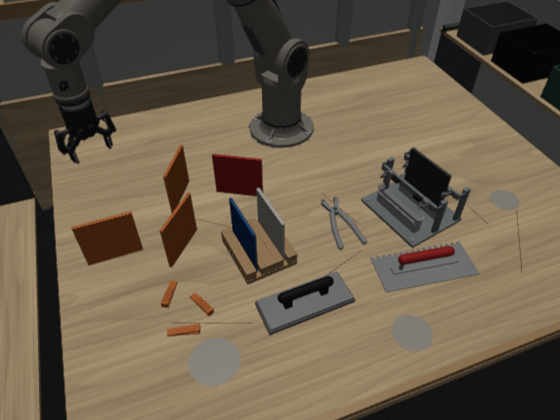

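View pics/a_top.png

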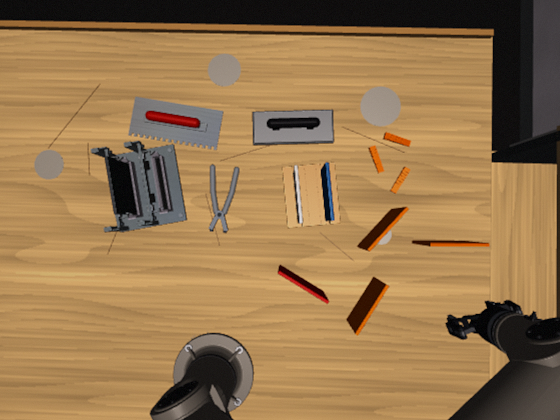

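View pics/a_wrist.png

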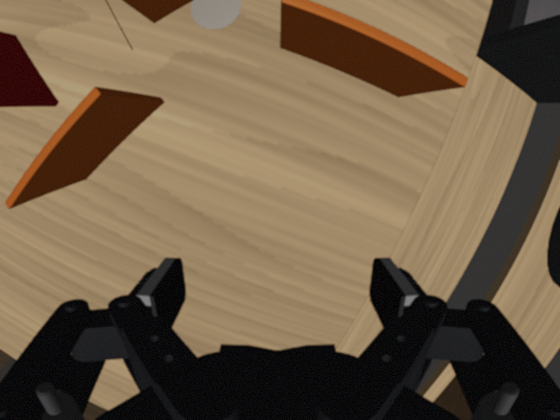

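```bash
cat > h.py <<'E'
import cv2,numpy as np,pickle
from scipy.spatial.transform import Rotation as R
class Cam:
    def __init__(s,f):
        s.img=f["frame"];s.K=np.array(f["intrinsics"]);s.rv=np.array(f["rvec"]).reshape(3);s.t=np.array(f["tvec"]).reshape(3)
        s.R=R.from_rotvec(s.rv).as_matrix();s.C=-s.R.T@s.t
    def ray(s,p):
        d=np.linalg.inv(s.K)@np.array([p[0],p[1],1.]);d=s.R.T@d;return d/np.linalg.norm(d)
    def fish(s,p):
        x=(p[0]-s.K[0,2])/s.K[0,0];y=(p[1]-s.K[1,2])/s.K[1,1];r=np.hypot(x,y)
        d=np.array([x/r*np.sin(r),y/r*np.sin(r),np.cos(r)]) if r>0 else np.array([0,0,1.]);return s.R.T@d
    def onz(s,p,z,fish=False):
        d=s.fish(p) if fish else s.ray(p);return s.C+d*(z-s.C[2])/d[2]
    def proj(s,P):
        c=s.R@np.array(P,float)+s.t;q=s.K@c;return q[:2]/q[2]
    def projf(s,P):
        c=s.R@np.array(P,float)+s.t;th=np.arctan2(np.hypot(c[0],c[1]),c[2]);h=np.hypot(c[0],c[1])
        return np.array([s.K[0,0]*th*c[0]/h+s.K[0,2],s.K[1,1]*th*c[1]/h+s.K[1,2]])
def load(n): return Cam(pickle.load(open(f"pics/{n}.pkl","rb")))
def tri(c1,p1,c2,p2):
    d1=c1.ray(p1);d2=c2.ray(p2)
    A=np.stack([d1,-d2],1);s=np.linalg.lstsq(A,c2.C-c1.C,rcond=None)[0]
    a=c1.C+s[0]*d1;b=c2.C+s[1]*d2;return (a+b)/2,np.linalg.norm(a-b)
def crop(img,x0,y0,x1,y1,k,name):
    cv2.imwrite(f"pics/{name}.png",cv2.resize(img[y0:y1,x0:x1],None,fx=k,fy=k,interpolation=cv2.INTER_CUBIC))
E
python3 - <<'E'
from h import *
t=load("a_top");s=load("a_scene");print(t.C,s.C)
crop(t.img,90,135,190,235,6,"b_rack"); crop(t.img,265,150,355,240,6,"b_block")
crop(s.img,350,130,480,250,5,"b_srack"); crop(s.img,210,180,310,280,6,"b_sblock")
E
```

```text
[ 0.44639868 -0.19527037  1.18625819] [ 1.35240967 -0.51241886  1.04425685]
```

View pics/b_rack.png

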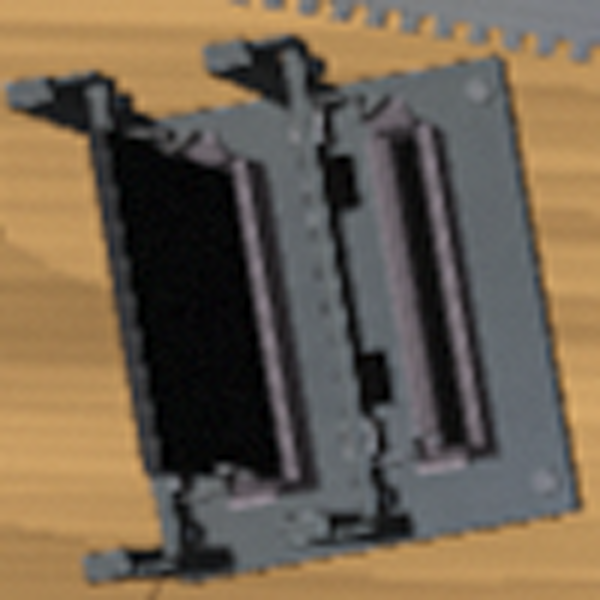

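View pics/b_block.png

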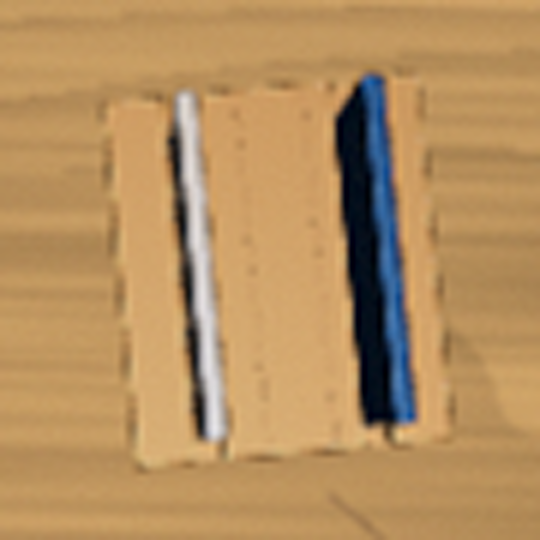

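View pics/b_srack.png

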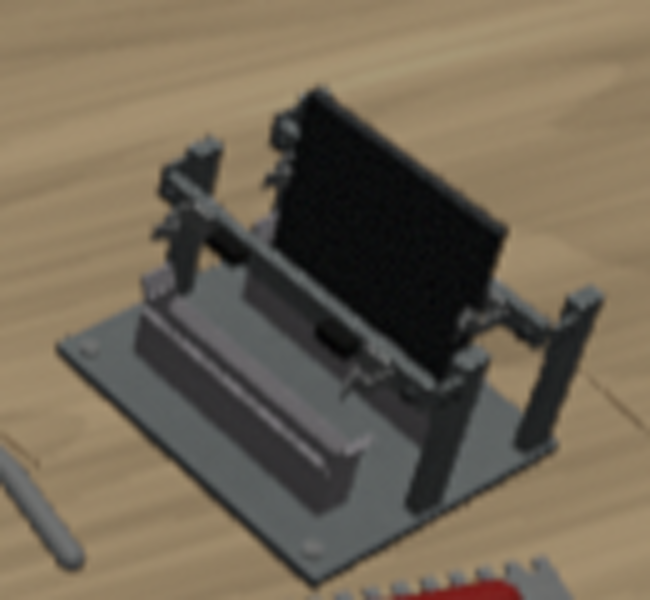

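View pics/b_sblock.png

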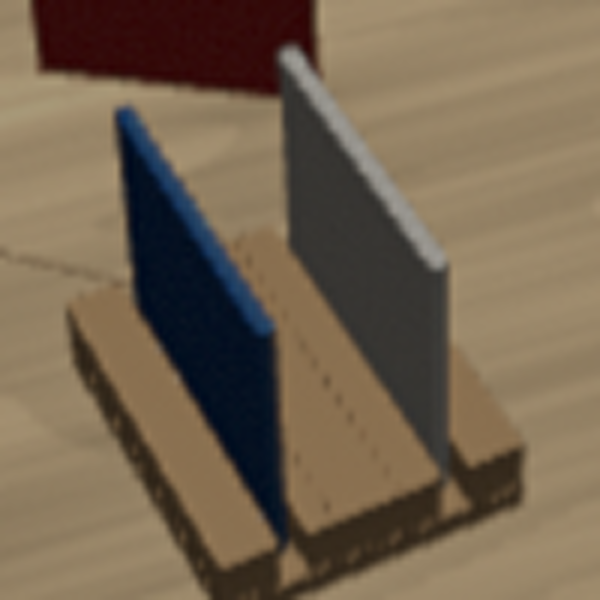

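```bash
python3 - <<'E'
from h import *
t=load("a_top");s=load("a_scene")
hsv=cv2.cvtColor(t.img,cv2.COLOR_BGR2HSV)
def rect(m,z,nm):
    n,l,st,c=cv2.connectedComponentsWithStats(m.astype(np.uint8))
    i=1+np.argmax(st[1:,4]); ys,xs=np.where(l==i); p=np.stack([xs,ys],1).astype(np.float32)
    W=np.array([t.onz(q,z)[:2] for q in p]);mu=W.mean(0);u,sv,v=np.linalg.svd(W-mu)
    a=(W-mu)@v[0];b=(W-mu)@v[1]
    print(nm,st[i],c[i],"centroid",mu,"mid",mu+v[0]*(a.max()+a.min())/2,"len",np.ptp(a),np.ptp(b),"dir deg",np.degrees(np.arctan2(v[0,1],v[0,0])))
    return mu
sub=np.zeros(hsv.shape[:2],bool);sub[150:240,265:355]=1
H,S,V=cv2.split(hsv)
rect(sub&(H>95)&(H<130)&(V>80)&(S>100),.165,"blue")
rect(sub&(S<50)&(V>140),.165,"white")
# block & rack base outlines
m=(((H<30)&(S>60))*255).astype(np.uint8)
sub2=np.zeros_like(sub);sub2[140:235,100:192]=1
g=sub2&(S<75)
cv2.imwrite("pics/b_mask.png",cv2.resize((g*255).astype(np.uint8)[130:240,90:200],None,fx=5,fy=5,interpolation=0))
for p in [(173.3,144.2),(186.7,219.7)]: print(t.onz(p,.012))
E
```

```text
blue [325 163   9  57 192] [329.15104167 191.046875  ] centroid [ 0.52856031 -0.30566978] mid [ 0.52872887 -0.30564934] len 0.14420292721542055 0.00850538060403698 dir deg -173.08456661647966
white [294 165   9  58 190] [297.94736842 193.86842105] centroid [ 0.5191271  -0.22635117] mid [ 0.52006479 -0.22623687] len 0.14697552952044465 0.008380441250950412 dir deg -173.0499345816974
[0.66746115 0.14308974 0.012     ]
[0.44445955 0.09456991 0.012     ]
```

View pics/b_mask.png

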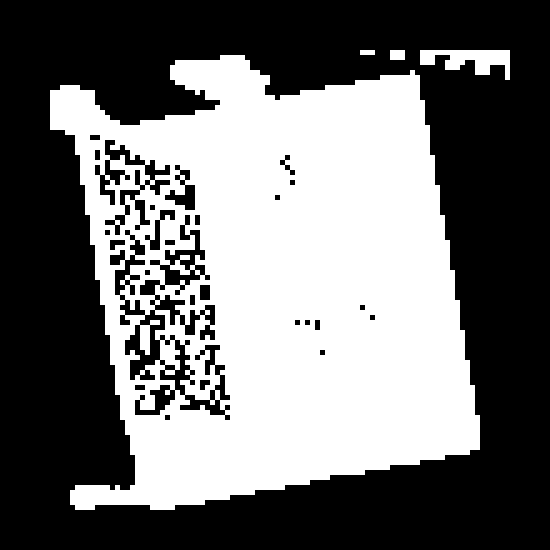

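```bash
python3 - <<'E'
from h import *
from scipy.ndimage import map_coordinates
t=load("a_top")
S=cv2.cvtColor(t.img,cv2.COLOR_BGR2HSV)[...,1].astype(float)
def edge(p,q,n=30,w=4,z=.012):
    p=np.array(p,float);q=np.array(q,float);d=(q-p)/np.linalg.norm(q-p);nn=np.array([-d[1],d[0]])
    out=[]
    for a in np.linspace(.04,.96,n):
        c=p+a*(q-p);u=np.linspace(-w,w,81);pr=map_coordinates(S,[c[1]+u*nn[1],c[0]+u*nn[0]],order=1)
        th=(pr[:8].mean()+pr[-8:].mean())/2
        if abs(pr[:8].mean()-pr[-8:].mean())<30: continue
        k=np.where((pr[:-1]-th)*(pr[1:]-th)<=0)[0]
        if len(k)==0: continue
        k=k[np.argmin(abs(u[k]))];out.append(t.onz(c+u[k]*nn,z)[:2])
    W=np.array(out)
    for _ in range(3):
        l=cv2.fitLine(W.astype(np.float32),cv2.DIST_HUBER,0,.001,.001).ravel();r=(W-l[2:])@np.array([-l[1],l[0]]);W=W[abs(r)<.003]
    print(len(W),"rms",r.std(),"deg",np.degrees(np.arctan2(l[1],l[0])));return l
def isec(a,b):
    A=np.stack([a[:2],-b[:2]],1);s=np.linalg.solve(A,b[2:]-a[2:]);return a[2:]+s[0]*a[:2]
f=edge((173.3,144.2),(186.7,219.7))
n=edge((186,220.2),(124,231))
fa=edge((173,144.2),(146,149))
c1=isec(f,n);c2=isec(f,fa)
print("near front",c1,"far front",c2,np.linalg.norm(c1-c2))
back=edge((105,157),(117,225)) 
for z in(0.012,): print(isec(n,back))
y=(c1-c2)/np.linalg.norm(c1-c2);x=np.array([y[1],-y[0]]);mid=(c1+c2)/2
o=mid+.045*x;print("origin",o,"yaw",np.degrees(np.arctan2(x[1],x[0])))
# blue/white verify with edges; block outline z=.045
bl=lambda a,b:(265+a/6,150+b/6)
A=edge(bl(105,105),bl(140,465),z=.045);B=edge(bl(425,90),bl(450,435),z=.045)
E
```

```text
30 rms 0.0006843167760352246 deg 11.941186
30 rms 0.0004489297803983637 deg -78.12155
28 rms 0.0004912696641907157 deg -78.16598
near front [0.4440178 0.0962683] far front [0.6688331 0.1438131] 0.22978777
16 rms 0.0009278211176846218 deg 11.996578
[0.4008305  0.30158955]
origin [0.5471146  0.16406693] yaw 101.941185Traceback (most recent call last):
  File "<stdin>", line 32, in <module>
  File "<stdin>", line 17, in edge
cv2.error: OpenCV(4.12.0) /io/opencv/modules/imgproc/src/linefit.cpp:618: error: (-215:Assertion failed) npoints2 >= 0 || npoints3 >= 0 in function 'fitLine'
```

```bash
cat >> h.py <<'E'
TO=np.array([.5287,-.3057]);TYAW=np.radians(97-180)   # tile top centre, normal yaw
RO=np.array([.5471,.1641]);RY=np.radians(101.94)
RX=np.array([np.cos(RY),np.sin(RY),0]);RYv=np.array([-np.sin(RY),np.cos(RY),0]);Z=np.array([0,0,1.])
def rk(x,y,z): return np.array([*RO,0])+x*RX+y*RYv+z*Z   # rack frame m
def torack(P): d=np.array(P)-np.array([*RO,0]); return np.array([d@RX,d@RYv,d[2]])
def tool(yd,zd):
    yd=yd/np.linalg.norm(yd);zd=zd-yd*(zd@yd);zd/=np.linalg.norm(zd);return np.stack([np.cross(yd,zd),yd,zd],1)
def go(P,M,o):
    Rc=R.from_rotvec(o["orientation"]).as_matrix()
    d=Rc.T@(np.array(P)-o["tcp_pos"])*1000;w=R.from_matrix(Rc.T@M).as_rotvec(degrees=True)
    print("shift",np.round(d,1),"turn",np.round(w,2))
def st(o):
    Rc=R.from_rotvec(o["orientation"]).as_matrix()
    print("t",round(o["clock"],2),"tcp",np.round(o["tcp_pos"],4),"rack",np.round(torack(o["tcp_pos"])*1000,1),"F",np.round(o["contact_force"],1),"Frack",np.round([o["contact_force"]@RX,o["contact_force"]@RYv],1),"w",round(o["grip_width"]*1000,1))
    return Rc
E
python3 - <<'E'
from h import *
from bench import r
o=r.get_obs();print(np.round(st(o),3))
for s in(0,180):
    n=np.radians(97+s);M=tool(-Z,np.array([np.cos(n),np.sin(n),0]))
    go([*TO,.30],M,o)
    n=RY+np.radians(s); print(n)
# scene check of tile corners
s=load("a_scene");t=load("a_top")
a=np.array([np.cos(np.radians(7)),np.sin(np.radians(7))])
for sg in(-1,1):
    P=[*(TO+sg*.075*a),.165];print(s.proj(P),t.proj(P))
print(s.proj(rk(-.045,-.115,.012)),s.proj(rk(-.045,.115,.012)),s.proj(rk(.155,-.115,.012)))
E
```

```text
t 0.15 tcp [ 0.2526 -0.6255  0.2306] rack [-711.6  451.5  230.6] F [ 0.5 -0.1 -0.2] Frack [-0.2 -0.5] w 85.7
[[-0.927 -0.001  0.374]
 [-0.374  0.001 -0.927]
 [ 0.    -1.    -0.001]]
shift [-375.8  -69.2 -193.2] turn [ 2.0000e-02 -1.6501e+02 -1.1000e-01]
1.7791886394830194
shift [-375.8  -69.2 -193.2] turn [8.000e-02 1.499e+01 1.000e-02]
4.920781293072812
[230.61992073 196.49845156] [332.03982098 220.24635991]
[255.14366698 234.22107172] [326.29992033 161.85298446]
[412.94740257 245.04981274] [360.89560049 197.2294108 ] [462.31245345 217.25860922]
```

{"method": "drive_tool", "body": {"series": [[-40, -25, -20, 0, 3, 0, 60], [-80, -50, -41, 0, 6, 0, 60], [-120, -69, -62, 0, 9, 0, 60], [-160, -69, -82, 0, 12, 0, 60], [-200, -69, -103, 0, 15, 0, 60]], "squeeze": 40}}

```text
clock: 0.65
tcp_pos: [0.4008, -0.4537, 0.3005]
orientation: [-0.129, 2.159, -2.159]
contact_force: [0.4, -0.2, -0.7]
grip_width: 0.06
```

```bash
python3 - <<'E'
from h import *
from bench import r
o=r.get_obs();st(o)
n=np.radians(97+180);go([*TO,.30],tool(-Z,np.array([np.cos(n),np.sin(n),0])),o)
E
```

```text
t 0.65 tcp [ 0.4008 -0.4537  0.3005] rack [-574.2  270.9  300.5] F [ 0.4 -0.2 -0.7] Frack [-0.2 -0.4] w 60.0
shift [-144.7    0.6 -131.7] turn [ 0.01 -0.13 -0.04]
```

{"method": "drive_tool", "body": {"series": [[-36, 0, -33, 0, 0, 0, 60], [-72, 0, -66, 0, 0, 0, 60], [-108, 0, -99, 0, 0, 0, 60], [-144.7, 0.6, -131.7, 0, 0, 0, 60], [-144.7, 0.6, -131.7, 0, 0, 0, 60]]}}

```text
clock: 1.15
tcp_pos: [0.534, -0.2971, 0.2996]
orientation: [-0.139, 2.156, -2.147]
contact_force: [0.3, 0.8, -0.0]
grip_width: 0.0603
```

```bash
python3 - <<'E'
from h import *
from bench import r
o=r.get_obs();st(o)
n=np.radians(97+180);go([*TO,.133],tool(-Z,np.array([np.cos(n),np.sin(n),0])),o)
f=r.grab_frame("wrist");cv2.imwrite("pics/c_wrist.png",f["frame"]);c=Cam(f)
a=np.array([np.cos(np.radians(7)),np.sin(np.radians(7))])
for sg in(-1,1): print(c.projf([*(TO+sg*.075*a),.165]))
E
```

```text
t 1.15 tcp [ 0.534  -0.2971  0.2996] rack [-448.5  108.2  299.6] F [ 0.3  0.8 -0. ] Frack [ 0.7 -0.4] w 60.3
shift [  6.9 166.5   8.6] turn [ 0.25  0.59 -0.19]
[285.00168016 281.18814333]
[287.8098356  119.80423254]
```

View pics/c_wrist.png

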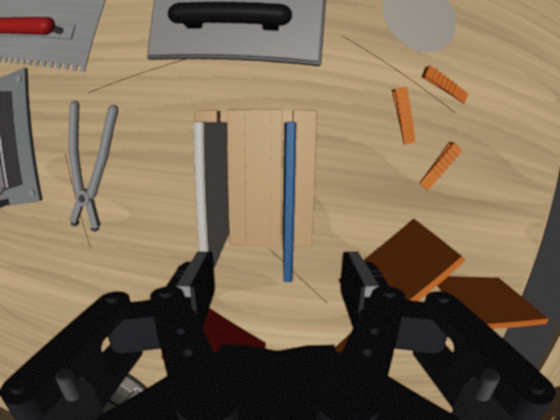

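```bash
python3 - <<'E'
from h import *
from bench import r
o=r.get_obs();st(o)
f=r.grab_frame("wrist");c=Cam(f);hsv=cv2.cvtColor(c.img,cv2.COLOR_BGR2HSV);H,S,V=cv2.split(hsv)
m=(H>95)&(H<130)&(S>100)&(V>60);m[:, :270]=0;m[:,310:]=0;m[:100]=0;m[300:]=0
ys,xs=np.where(m);print(len(xs),ys.min(),ys.max(),xs[ys<ys.min()+8].mean(),xs[ys>ys.max()-8].mean())
crop(c.img,240,100,340,300,3,"c_crop")
for p in[(xs[ys<ys.min()+8].mean(),ys.min()-.5),(xs[ys>ys.max()-8].mean(),ys.max()+.5)]:print(c.onz(p,.165,True))
W=np.array([c.onz(p,.165,True)[:2] for p in zip(xs,ys)]);print(W.mean(0))
n=np.radians(97+180);go([*TO,.133],tool(-Z,np.array([np.cos(n),np.sin(n),0])),r.get_obs())
E
```

```text
t 1.2 tcp [ 0.5313 -0.3012  0.2996] rack [-451.9  111.7  299.6] F [-0.5 -1.1  0.4] Frack [-1.   0.8] w 59.9
1297 119 277 285.6363636363636 283.94545454545454
[ 0.60107724 -0.29931168  0.165     ]
[ 0.45504178 -0.31734694  0.165     ]
[ 0.5338558  -0.30740527]
shift [  0.9 166.6   1.6] turn [0.04 0.07 0.  ]
```

View pics/c_crop.png

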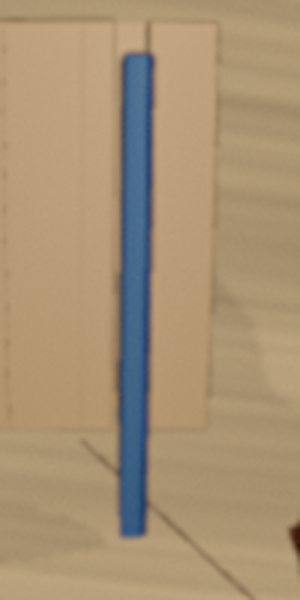

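{"method": "drive_tool", "body": {"series": [[1, 40, 3, 0, 0, 0, 60], [1, 80, 3, 0, 0, 0, 60], [1, 120, 3, 0, 0, 0, 60], [1, 150, 3, 0, 0, 0, 60], [1, 166, 3, 0, 0, 0, 60]]}}

```text
clock: 1.75
tcp_pos: [0.5256, -0.3085, 0.1304]
orientation: [-0.135, 2.164, -2.159]
contact_force: [0.1, 0.2, -0.9]
grip_width: 0.0599
```

{"method": "drive_tool", "body": {"series": [[0, 0, 0, 0, 0, 0, 40], [0, 0, 0, 0, 0, 0, 0], [0, 0, 0, 0, 0, 0, 0], [0, 0, 0, 0, 0, 0, 0], [0, 0, 0, 0, 0, 0, 0]], "squeeze": 40}}

```text
clock: 2.25
tcp_pos: [0.5262, -0.3093, 0.1319]
orientation: [-0.133, 2.161, -2.16]
contact_force: [-1.9, -0.4, 5.4]
grip_width: 0.0087
```

```bash
python3 - <<'E'
from h import *
from bench import r
o=r.get_obs();print(st(o).round(3))
n=np.radians(97+180);go([*TO,.133],tool(-Z,np.array([np.cos(n),np.sin(n),0])),o)
E
```

```text
t 2.25 tcp [ 0.5262 -0.3093  0.1319] rack [-458.8  118.4  131.9] F [-1.9 -0.4  5.4] Frack [-0.   1.9] w 8.7
[[-0.993 -0.003  0.12 ]
 [-0.12   0.    -0.993]
 [ 0.003 -1.    -0.001]]
shift [-2.9 -1.1 -3.3] turn [ 0.03 -0.12  0.16]
```

{"method": "drive_tool", "body": {"series": [[0, -10, 0, 0, 0, 0, 0], [0, -30, 0, 0, 0, 0, 0], [0, -60, 0, 0, 0, 0, 0], [0, -90, 0, 0, 0, 0, 0], [0, -120, 0, 0, 0, 0, 0]]}}

```text
clock: 2.75
tcp_pos: [0.526, -0.3088, 0.2531]
orientation: [-0.134, 2.162, -2.16]
contact_force: [-0.2, -0.5, -4.3]
grip_width: 0.0083
```

{"method": "drive_tool", "body": {"series": [[0, -30, 0, 0, 0, 0, 0], [0, -60, 0, 0, 0, 0, 0], [0, -85, 0, 0, 0, 0, 0], [0, -85, 0, 0, 0, 0, 0], [0, -85, 0, 0, 0, 0, 0]]}}

```text
clock: 3.25
tcp_pos: [0.526, -0.3085, 0.3376]
orientation: [-0.135, 2.163, -2.16]
contact_force: [-0.1, 0.4, -4.8]
grip_width: 0.0084
```

```bash
python3 - <<'E'
from h import *
from bench import r
o=r.get_obs();Rc=st(o)
for n in("wrist","scene","top"):
    f=r.grab_frame(n);cv2.imwrite(f"pics/d_{n}.png",f["frame"]);pickle.dump(f,open(f"pics/d_{n}.pkl","wb"))
c=load("d_wrist")
# predicted tile top-corners at tool: top edge 32mm behind tcp
for sx in(-.075,.075): print(c.projf(o["tcp_pos"]+Rc@np.array([sx,-.032,0])))
E
```

```text
t 3.25 tcp [ 0.526  -0.3085  0.3376] rack [-458.   118.4  337.6] F [-0.1  0.4 -4.8] Frack [ 0.4 -0. ] w 8.4
[276.8520997   96.39246357]
[277.10127526 415.30537883]
```

View pics/d_wrist.png

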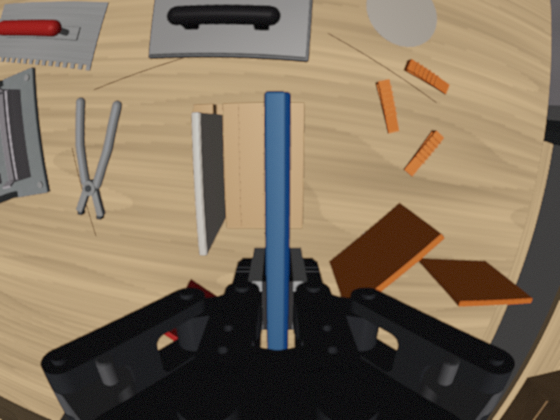

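View pics/d_scene.png

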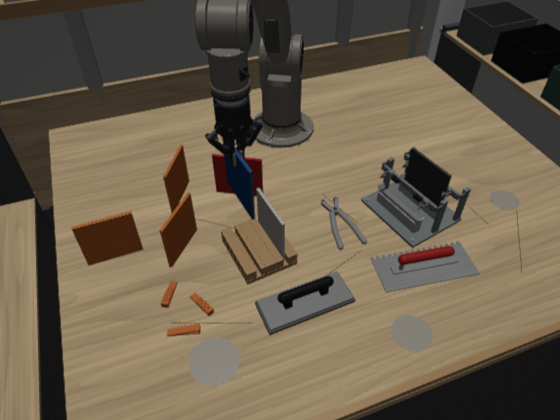

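```bash
cat >> h.py <<'E'
def tilepose(bx,by,bz,L,yaw=0,off=(-.002,.117)):
    RXy=RX*np.cos(yaw)+RYv*np.sin(yaw)
    yd=np.sin(L)*RXy-np.cos(L)*Z;zd=-(np.cos(L)*RXy+np.sin(L)*Z);M=tool(yd,zd)
    return rk(bx,by,bz)-M@np.array([off[0],off[1],0]),M
E
python3 - <<'E'
from h import *
from bench import r
o=r.get_obs();st(o)
L=.28
for d in(.17,.12,0):
    P,M=tilepose(.0025-d*np.sin(L),0,.0312+d*np.cos(L),L);print(P);go(P,M,o)
t=load("a_top")
for p in[(149.5,165.3),(155,198)]:
    for z in(.105,.115,.125):print(torack(t.onz(p,z))*1000)
E
```

```text
t 3.4 tcp [ 0.5254 -0.3084  0.3359] rack [-457.7  119.   335.9] F [-0.5 -1.  -4.5] Frack [-0.9  0.7] w 8.7
[0.56103512 0.08853404 0.30702291]
shift [ -83.3   29.6 -389.6] turn [-15.82  -5.05  -0.32]
[0.5581764  0.10205287 0.25897014]
shift [ -82.4   77.7 -403.2] turn [-15.82  -5.05  -0.32]
[0.55131546 0.13449807 0.14364349]
shift [ -80.3  193.2 -435.9] turn [-15.82  -5.05  -0.32]
[  6.13822683 -45.39609553 105.        ]
[  3.02241481 -43.37744844 115.        ]
[-9.33972118e-02 -4.13588013e+01  1.25000000e+02]
[  6.1736725   45.66050204 105.        ]
[  3.05753266  46.83701357 115.        ]
[-5.86071770e-02  4.80135251e+01  1.25000000e+02]
```

{"method": "drive_tool", "body": {"series": [[-9, 0, -42, 0, -1, 0, 0], [-18, 0, -84, 0, -2, 0, 0], [-27, 0, -126, 0, -3, 0, 0], [-36, 0, -168, 0, -4, 0, 0], [-45, 0, -210, 0, -5, 0, 0]]}}

```text
clock: 3.9
tcp_pos: [0.544, -0.0928, 0.3349]
orientation: [-0.231, 2.12, -2.112]
contact_force: [0.6, -0.3, -3.9]
grip_width: 0.0082
```

```bash
python3 - <<'E'
from h import *
from bench import r
o=r.get_obs();st(o)
L=.28;d=.17
P,M=tilepose(.0025-d*np.sin(L),0,.0312+d*np.cos(L),L);print(P);go(P,M,o)
E
```

```text
t 3.9 tcp [ 0.544  -0.0928  0.3349] rack [-250.7   56.1  334.9] F [ 0.6 -0.3 -3.9] Frack [-0.4 -0.5] w 8.2
[0.56103512 0.08853404 0.30702291]
shift [ -54.4   28.2 -173.7] turn [-15.77  -0.07   0.5 ]
```

{"method": "drive_tool", "body": {"series": [[-14, 5, -44, -3.5, 0, 0, 0], [-28, 12, -88, -7, 0, 0, 0], [-42, 20, -132, -11, 0, 0, 0], [-54.4, 28.2, -173.7, -15.8, 0, 0.5, 0], [-54.4, 28.2, -173.7, -15.8, 0, 0.5, 0]]}}

```text
clock: 4.4
tcp_pos: [0.559, 0.0937, 0.304]
orientation: [-0.262, 2.407, -1.802]
contact_force: [0.5, 0.1, -3.7]
grip_width: 0.0086
```

{"method": "drive_tool", "body": {"series": [[0, 0, 0, 0, 0, 0, 0], [0, 0, 0, 0, 0, 0, 0]]}}

```text
clock: 4.6
tcp_pos: [0.5584, 0.0933, 0.3028]
orientation: [-0.265, 2.408, -1.803]
contact_force: [-0.5, -0.1, -3.7]
grip_width: 0.0084
```

```bash
python3 - <<'E'
from h import *
from bench import r
o=r.get_obs();st(o)
L=.28
for d in (.1,.05,0):
    P,M=tilepose(.0025-d*np.sin(L),0,.0312+d*np.cos(L),L);go(P,M,o)
for n in("wrist","scene","top"):
    f=r.grab_frame(n);cv2.imwrite(f"pics/e_{n}.png",f["frame"]);pickle.dump(f,open(f"pics/e_{n}.pkl","wb"))
s=load("e_scene");crop(s.img,320,90,500,250,4,"e_sc")
E
```

```text
t 4.6 tcp [0.5584 0.0933 0.3028] rack [-71.7   3.6 302.8] F [-0.5 -0.1 -3.7] Frack [-0.   0.5] w 8.4
shift [-2.2 64.5  4.2] turn [0.34 0.17 0.49]
shift [ -2.6 114.5   4.5] turn [0.34 0.17 0.49]
shift [ -3.  164.5   4.8] turn [0.34 0.17 0.49]
```

View pics/e_wrist.png

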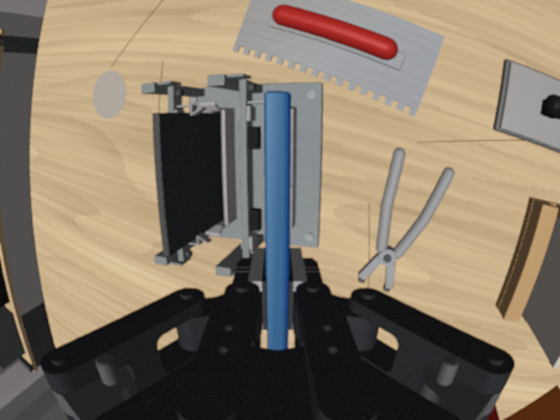

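View pics/e_sc.png

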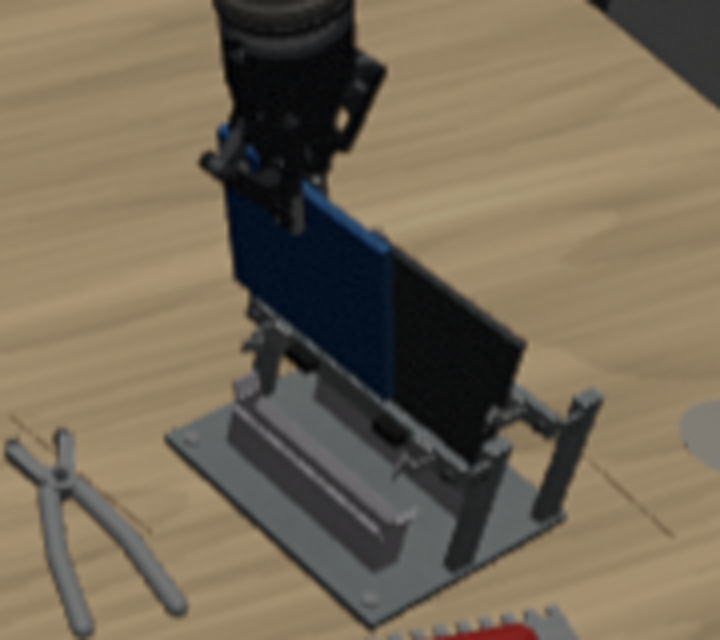

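{"method": "drive_tool", "body": {"series": [[-1, 20, 3, 0.3, 0.2, 0.5, 0], [-2.2, 42, 4.2, 0.3, 0.2, 0.5, 0], [-2.2, 64.5, 4.2, 0.3, 0.2, 0.5, 0], [-2.2, 64.5, 4.2, 0.3, 0.2, 0.5, 0], [-2.2, 64.5, 4.2, 0.3, 0.2, 0.5, 0]]}}

```text
clock: 5.25
tcp_pos: [0.5583, 0.1064, 0.2415]
orientation: [-0.246, 2.401, -1.808]
contact_force: [0.0, 0.0, -4.0]
grip_width: 0.0084
```

```bash
python3 - <<'E'
from h import *
from bench import r
o=r.get_obs();st(o)
L=.28
for d in (.1,.04,0):
    P,M=tilepose(.0025-d*np.sin(L),0,.0312+d*np.cos(L),L);go(P,M,o)
E
```

```text
t 5.25 tcp [0.5583 0.1064 0.2415] rack [-58.8   1.  241.5] F [ 0.  0. -4.] Frack [ 0. -0.] w 8.4
shift [ 1.   2.  -0.8] turn [-0.01 -0.1  -0.18]
shift [ 1.2 62.  -0.8] turn [-0.01 -0.1  -0.18]
shift [  1.4 102.   -0.8] turn [-0.01 -0.1  -0.18]
```

{"method": "drive_tool", "body": {"series": [[1, 15, -0.8, 0, 0, 0, 0], [1, 32, -0.8, 0, 0, 0, 0], [1, 48, -0.8, 0, 0, 0, 0], [1, 56, -0.8, 0, 0, 0, 0], [1, 56, -0.8, 0, 0, 0, 0]]}}

```text
clock: 5.75
tcp_pos: [0.5542, 0.1221, 0.1881]
orientation: [-0.246, 2.402, -1.808]
contact_force: [0.1, 0.4, -4.0]
grip_width: 0.0079
```

```bash
python3 - <<'E'
from h import *
from bench import r
o=r.get_obs();Rc=st(o)
L=.28
for d in (.03,0):
    P,M=tilepose(.0025-d*np.sin(L),0,.0312+d*np.cos(L),L);go(P,M,o)
for n in("wrist","scene","top"):
    f=r.grab_frame(n);pickle.dump(f,open(f"pics/f_{n}.pkl","wb"))
s=load("f_scene");crop(s.img,350,120,470,240,6,"f_sc")
s2=load("f_top");crop(s2.img,90,130,200,240,5,"f_top")
B=o["tcp_pos"]+Rc@np.array([-.002,.117,0]);print("bottom",torack(B)*1000)
for sy in(-.075,.075):
    p=o["tcp_pos"]+Rc@np.array([-.002+sy,.117,.0045]); q=o["tcp_pos"]+Rc@np.array([-.002+sy,-.033,0]);print((s.proj(p)-[350,120])*6,(s.proj(q)-[350,120])*6,(s2.proj(q)-[90,130])*5)
# predicted rack front-lip top corners
for y in(-.0775,.0775):
  print("lip",(s.proj(rk(-.0085,y,.048))-[350,120])*6)
E
```

```text
t 5.75 tcp [0.5542 0.1221 0.1881] rack [-42.6   1.7 188.1] F [ 0.1  0.4 -4. ] Frack [ 0.4 -0.2] w 7.9
shift [ 0.4 16.2  0.1] turn [ 0.01 -0.1  -0.18]
shift [ 0.4 46.2  0.1] turn [ 0.01 -0.1  -0.18]
bottom [-10.21255465  -0.66276812  75.66972728]
[392.49837774 582.15532717] [395.90006375 380.33894825] [323.96373211  62.36906042]
[180.29601249 398.24987365] [164.46795316 193.62046503] [374.43439351 363.50974924]
lip [393.6859427  618.09449286]
lip [177.34008202 428.57055808]
```

View pics/f_sc.png

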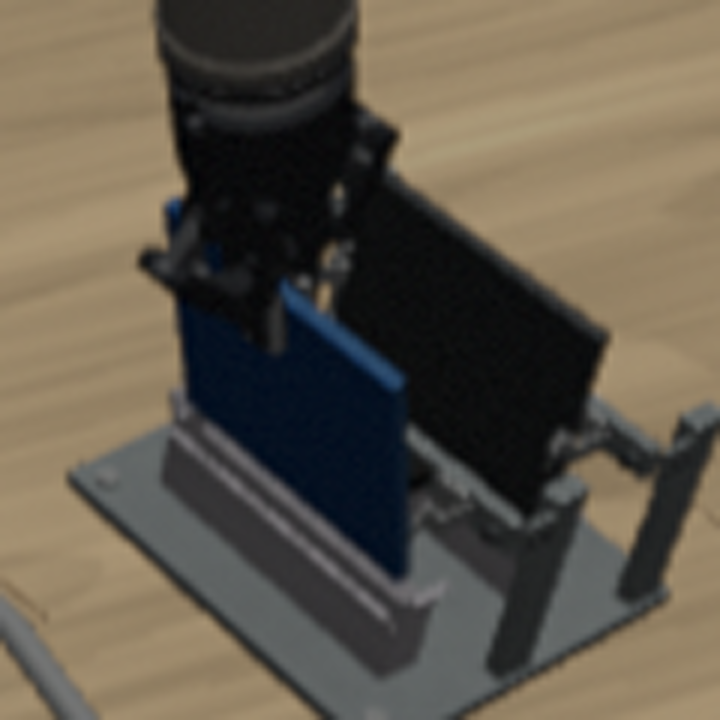

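View pics/f_top.png

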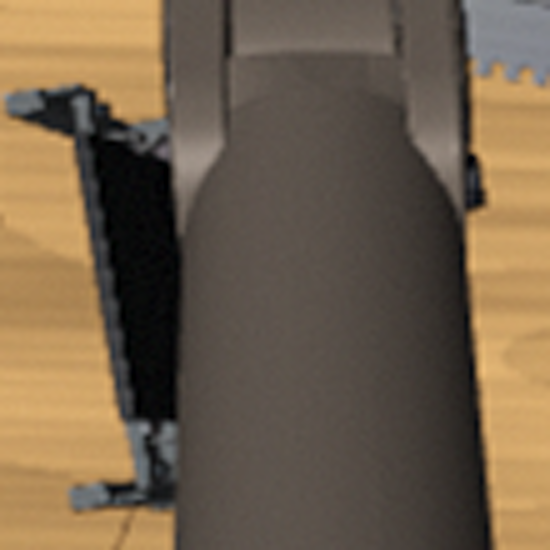

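```bash
python3 - <<'E'
from h import *
s=load("d_scene");t=load("d_top")
T=np.array([.5257,-.3085,.3368]);M=R.from_rotvec([-0.135,2.163,-2.16]).as_matrix()
for sx in(-.075,.075):
  for sz in(-.0045,.0045):
    for yy in(-.033,.117):
      p=T+M@np.array([-.002+sx,yy,sz]);print(sx,sz,yy,"scene",(s.proj(p)-[210,120])*6,"top",(t.proj(p)-[290,140])*6)
crop(s.img,210,120,310,220,6,"d_sc");crop(t.img,290,140,390,240,6,"d_tc")
E
```

```text
-0.075 -0.0045 -0.033 scene [252.27304311 302.13051397] top [274.45707929  45.13142053]
-0.075 -0.0045 0.117 scene [268.44589942 588.88678481] top [226.89642431 115.86468562]
-0.075 0.0045 -0.033 scene [229.40526451 309.83009325] top [300.7775299   42.65796848]
-0.075 0.0045 0.117 scene [247.78525881 596.61304698] top [249.13957085 113.78493026]
0.075 -0.0045 -0.033 scene [88.3114969  76.90731289] top [317.38010307 482.92063002]
0.075 -0.0045 0.117 scene [117.57542951 361.68920098] top [262.81741065 485.99305619]
0.075 0.0045 -0.033 scene [66.90127507 83.3677095 ] top [343.9193636  480.51036352]
0.075 0.0045 0.117 scene [ 98.10978614 368.27787801] top [285.21662961 483.95848238]
```

View pics/d_sc.png

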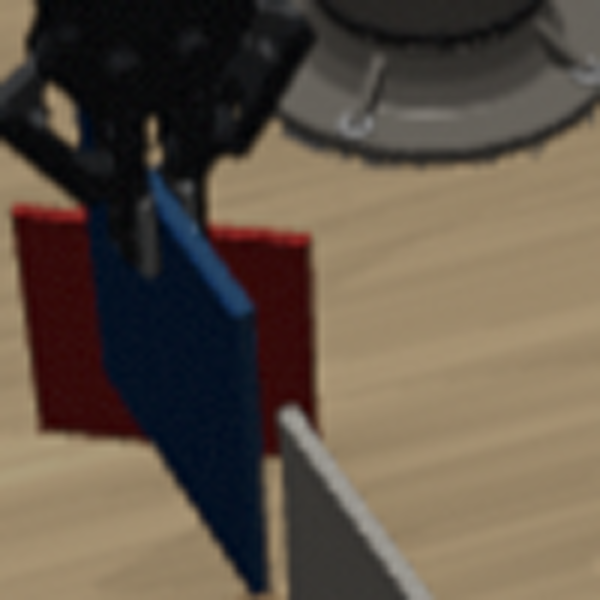

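View pics/d_tc.png

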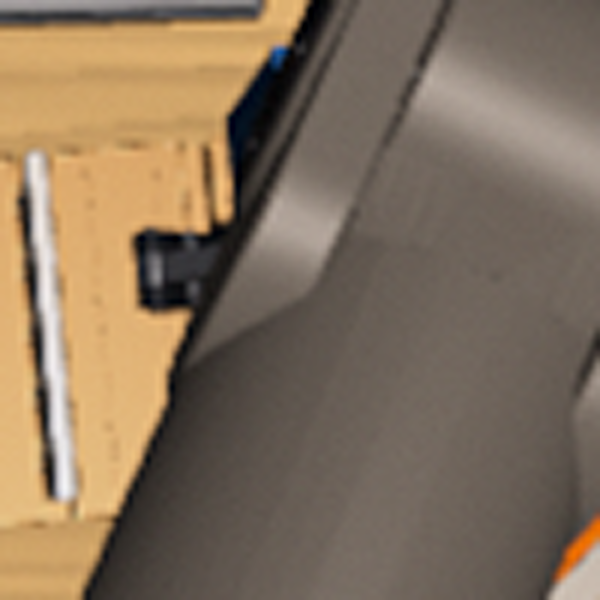

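{"method": "drive_tool", "body": {"series": [[0.4, 8, 0, 0, 0, 0, 0], [0.4, 16, 0, 0, 0, 0, 0], [0.4, 22, 0, 0, 0, 0, 0], [0.4, 27, 0, 0, 0, 0, 0], [0.4, 27, 0, 0, 0, 0, 0]]}}

```text
clock: 6.4
tcp_pos: [0.5525, 0.1296, 0.1621]
orientation: [-0.246, 2.401, -1.807]
contact_force: [-0.7, 0.0, -4.1]
grip_width: 0.0087
```

```bash
cat > chk.py <<'E'
from h import *
from bench import r
o=r.get_obs();Rc=st(o)
B=o["tcp_pos"]+Rc@np.array([-.002,.117,0]);print("bottom",(torack(B)*1000).round(1),"F tool",(Rc.T@o["contact_force"]).round(1))
L=.28;P,M=tilepose(.0025,0,.0312,L);go(P,M,o)
E
python3 chk.py
```

```text
t 6.4 tcp [0.5525 0.1296 0.1621] rack [-34.9   1.9 162.1] F [-0.7  0.  -4.1] Frack [0.2 0.7] w 8.7
bottom [-2.5 -0.5 49.7] F tool [0.7 3.9 1. ]
shift [ 0.2 19.2  0.3] turn [ 0.01 -0.08 -0.18]
```

{"method": "drive_tool", "body": {"series": [[0.2, 4, 0.3, 0, 0, 0, 0], [0.2, 8, 0.3, 0, 0, 0, 0], [0.2, 11, 0.3, 0, 0, 0, 0], [0.2, 13, 0.3, 0, 0, 0, 0], [0.2, 13, 0.3, 0, 0, 0, 0]]}}

```text
clock: 6.9
tcp_pos: [0.5514, 0.1329, 0.1493]
orientation: [-0.247, 2.402, -1.807]
contact_force: [0.3, 0.1, -3.8]
grip_width: 0.0084
```

```bash
python3 chk.py
```

```text
t 6.9 tcp [0.5514 0.1329 0.1493] rack [-31.5   2.2 149.3] F [ 0.3  0.1 -3.8] Frack [ 0.  -0.3] w 8.4
bottom [ 0.9 -0.1 36.8] F tool [-0.3  3.6  1. ]
shift [-0.2  5.9 -0. ] turn [ 0.01 -0.08 -0.15]
```

{"method": "drive_tool", "body": {"series": [[0, 1.5, 0, 0, 0, 0, 0], [0, 3, 0, 0, 0, 0, 0], [0, 4, 0, 0, 0, 0, 0], [0, 5, 0, 0, 0, 0, 0], [0, 5, 0, 0, 0, 0, 0]]}}

```text
clock: 7.4
tcp_pos: [0.5511, 0.1342, 0.1443]
orientation: [-0.247, 2.402, -1.808]
contact_force: [0.9, 0.4, -3.4]
grip_width: 0.008
```

```bash
python3 chk.py
```

```text
t 7.4 tcp [0.5511 0.1342 0.1443] rack [-30.    2.3 144.3] F [ 0.9  0.4 -3.4] Frack [ 0.2 -1. ] w 8.0
bottom [ 2.3 -0.  31.9] F tool [-0.9  3.4  0.7]
shift [-0.3  0.7 -0. ] turn [ 0.02 -0.08 -0.14]
```

{"method": "drive_tool", "body": {"series": [[0, 1, 0, 0, 0, 0, 0], [0, 1.5, 0, 0, 0, 0, 0], [0, 2, 0, 0, 0, 0, 0], [0, 2, 0, 0, 0, 0, 0]]}}

```text
clock: 7.8
tcp_pos: [0.5517, 0.1345, 0.1434]
orientation: [-0.245, 2.401, -1.807]
contact_force: [-0.9, -1.8, 5.0]
grip_width: 0.0082
```

```bash
python3 chk.py
```

```text
t 7.8 tcp [0.5517 0.1345 0.1434] rack [-29.9   1.6 143.4] F [-0.9 -1.8  5. ] Frack [-1.6  1.3] w 8.2
bottom [ 2.4 -0.9 31. ] F tool [ 1.2 -5.2  0.1]
shift [ 0.4 -0.2 -0.1] turn [-0.   -0.09 -0.23]
```

{"method": "drive_tool", "body": {"series": [[0, -1, 0, 0, 0, 0, 12], [0, -1, 0, 0, 0, 0, 20], [0, -1, 0, 0, 0, 0, 30], [0, -1, 0, 0, 0, 0, 40], [0, -1, 0, 0, 0, 0, 50]]}}

```text
clock: 8.3
tcp_pos: [0.5517, 0.1343, 0.1443]
orientation: [-0.245, 2.401, -1.807]
contact_force: [0.5, -0.1, -0.5]
grip_width: 0.0495
```

{"method": "drive_tool", "body": {"series": [[0, -1, 0, 0, 0, 0, 60], [0, -1, 0, 0, 0, 0, 70], [0, -1, 0, 0, 0, 0, 70]]}}

```text
clock: 8.6
tcp_pos: [0.5517, 0.1342, 0.1453]
orientation: [-0.245, 2.401, -1.807]
contact_force: [0.2, 0.3, 0.7]
grip_width: 0.07
```

```bash
python3 - <<'E'
from h import *
from bench import r
o=r.get_obs();st(o)
for n in("wrist","scene"):
    f=r.grab_frame(n);cv2.imwrite(f"pics/g_{n}.png",f["frame"]);pickle.dump(f,open(f"pics/g_{n}.pkl","wb"))
s=load("g_scene");crop(s.img,350,120,470,240,5,"g_sc")
E
```

```text
t 8.6 tcp [0.5517 0.1342 0.1453] rack [-30.2   1.6 145.3] F [0.2 0.3 0.7] Frack [ 0.3 -0.3] w 70.0
```

View pics/g_wrist.png

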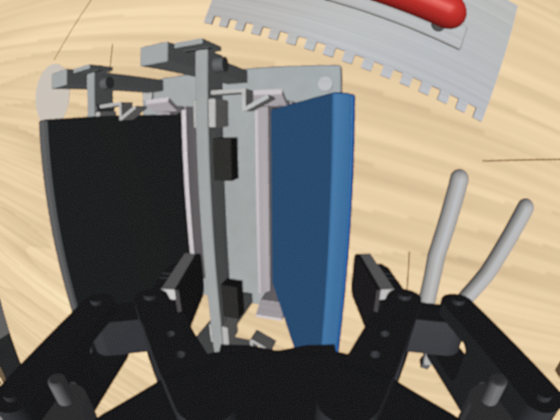

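View pics/g_sc.png

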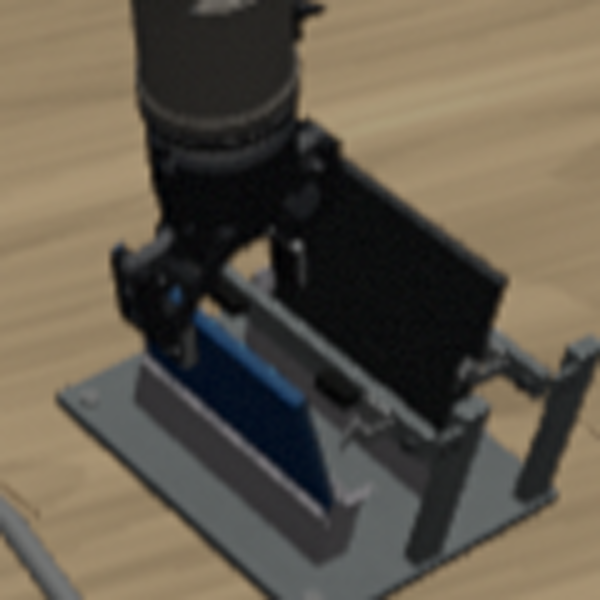

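{"method": "drive_tool", "body": {"series": [[0, -15, 0, 0, 0, 0, 70], [0, -35, 0, 0, 0, 0, 70], [0, -60, 0, 0, 0, 0, 70], [0, -85, 0, 0, 0, 0, 70], [0, -85, 0, 0, 0, 0, 70]]}}

```text
clock: 9.2
tcp_pos: [0.5586, 0.1104, 0.2303]
orientation: [-0.237, 2.398, -1.806]
contact_force: [0.5, 0.3, 0.2]
grip_width: 0.0703
```

```bash
cat >> h.py <<'E'
def press(x,y,z,L): 
    _,M=tilepose(0,0,0,L);return rk(x,y,z),M
E
python3 - <<'E'
from h import *
from bench import r
o=r.get_obs();st(o)
go(*press(-.13,-.0005,.23,.6),o);go(*press(-.13,-.0005,.14,.6),o)
f=r.grab_frame("scene");pickle.dump(f,open("pics/h_scene.pkl","wb"));s=Cam(f);crop(s.img,350,120,470,240,5,"h_sc")
E
```

```text
t 9.2 tcp [0.5586 0.1104 0.2303] rack [-5.490e+01 -1.000e-01  2.303e+02] F [0.5 0.3 0.2] Frack [ 0.1 -0.5] w 70.3
shift [ -0.7 -20.4  72.3] turn [-1.839e+01  1.000e-02 -5.800e-01]
shift [ 0.2 66.1 97. ] turn [-1.839e+01  1.000e-02 -5.800e-01]
```

View pics/h_sc.png

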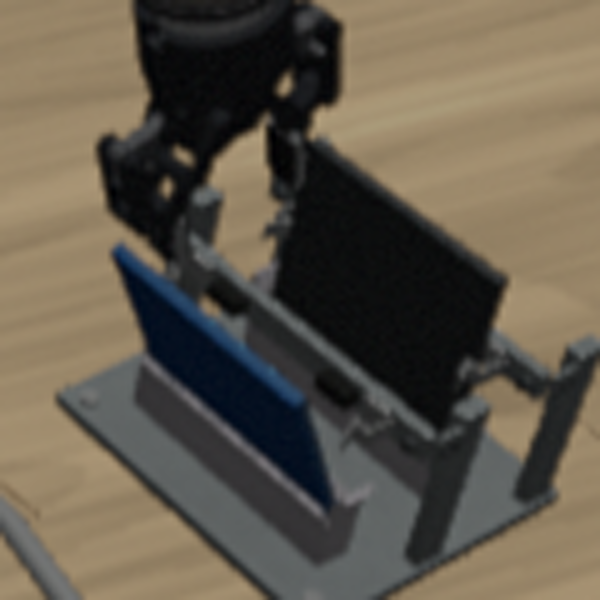

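{"method": "drive_tool", "body": {"series": [[0, -8, 20, -4, 0, 0, 30], [0, -14, 45, -9, 0, 0, 0], [0, -20, 72, -14, 0, 0, 0], [0, -20, 72, -18.4, 0, -0.5, 0], [0, -20, 72, -18.4, 0, -0.5, 0]]}}

```text
clock: 9.75
tcp_pos: [0.5722, 0.0342, 0.2247]
orientation: [-0.278, 2.69, -1.416]
contact_force: [0.1, 0.2, -0.1]
grip_width: -0.0
```

```bash
python3 - <<'E'
from h import *
from bench import r
o=r.get_obs();st(o)
go(*press(-.13,-.0005,.145,.6),o)
E
```

```text
t 9.75 tcp [0.5722 0.0342 0.2247] rack [-132.3    2.4  224.7] F [ 0.1  0.2 -0.1] Frack [ 0.2 -0.1] w -0.0
shift [-3.3 67.  43.2] turn [ 0.13 -0.47  0.12]
```

{"method": "drive_tool", "body": {"series": [[-3.3, 22, 15, 0, 0, 0, 0], [-3.3, 45, 29, 0, 0, 0, 0], [-3.3, 67, 43.2, 0, 0, 0, 0], [-3.3, 67, 43.2, 0, 0, 0, 0]]}}

```text
clock: 10.15
tcp_pos: [0.5714, 0.0394, 0.142]
orientation: [-0.288, 2.693, -1.416]
contact_force: [0.9, 0.5, -0.2]
grip_width: -0.0001
```

```bash
python3 - <<'E'
from h import *
from bench import r
o=r.get_obs();st(o)
for x,z in((-.09,.135),(-.07,.135),(-.05,.137),(-.03,.139)):go(*press(x,-.0005,z,.6),o)
f=r.grab_frame("wrist");cv2.imwrite("pics/i_wrist.png",f["frame"])
f=r.grab_frame("scene");pickle.dump(f,open("pics/i_scene.pkl","wb"));s=Cam(f);crop(s.img,330,100,470,240,5,"i_sc")
E
```

```text
t 10.15 tcp [0.5714 0.0394 0.142 ] rack [-127.    2.  142.] F [ 0.9  0.5 -0.2] Frack [ 0.3 -1. ] w -0.1
shift [ -2.5  26.7 -26.5] turn [ 0.22 -0.49  0.52]
shift [ -2.5  38.1 -43. ] turn [ 0.22 -0.49  0.52]
shift [ -2.4  47.8 -60.6] turn [ 0.22 -0.49  0.52]
shift [ -2.3  57.5 -78.2] turn [ 0.22 -0.49  0.52]
```

View pics/i_wrist.png

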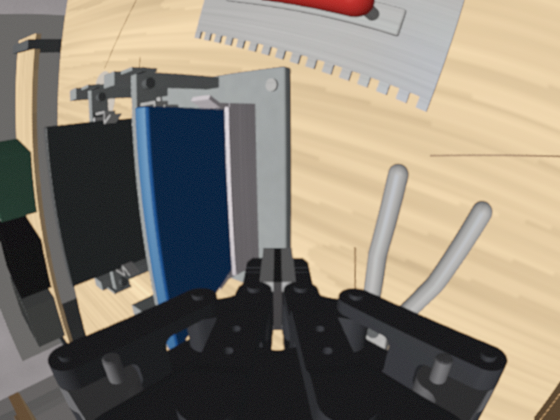

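View pics/i_sc.png

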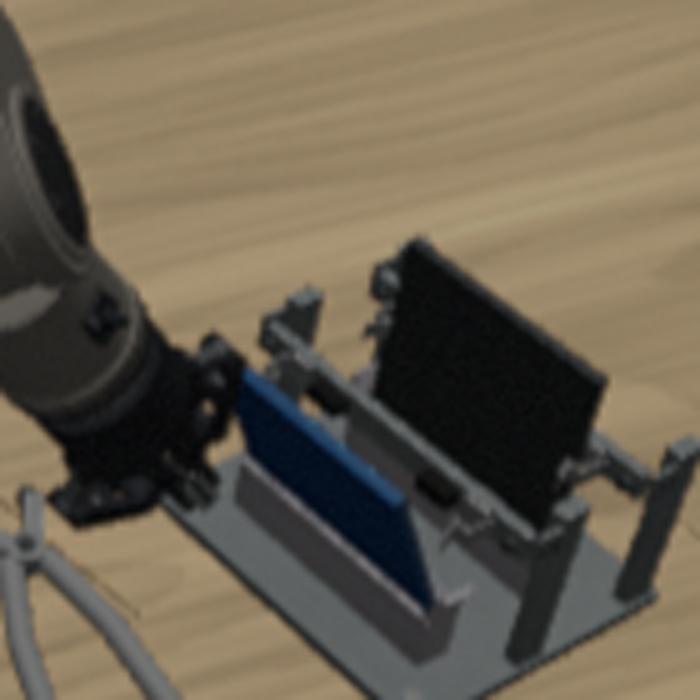

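{"method": "drive_tool", "body": {"series": [[-2.5, 13, -13, 0.2, -0.5, 0.5, 0], [-2.5, 26.7, -26.5, 0.2, -0.5, 0.5, 0], [-2.5, 31, -33, 0.2, -0.5, 0.5, 0], [-2.5, 35, -38, 0.2, -0.5, 0.5, 0], [-2.5, 38, -43, 0.2, -0.5, 0.5, 0]]}}

```text
clock: 10.75
tcp_pos: [0.565, 0.0953, 0.1389]
orientation: [-0.274, 2.677, -1.414]
contact_force: [1.3, 0.0, -0.9]
grip_width: 0.0001
```

```bash
cat > p.py <<'E'
from h import *
from bench import r
import sys
o=r.get_obs();Rc=st(o)
for a in sys.argv[1:]:
    x,z=map(float,a.split(","));print(a);go(*press(x/1000,-.0005,z/1000,.6),o)
E
python3 p.py -60,136 -50,137 -40,138 -30,139 -20,140
```

```text
t 10.75 tcp [0.565  0.0953 0.1389] rack [-71.   -3.3 138.9] F [ 1.3  0.  -0.9] Frack [-0.3 -1.3] w 0.1
-60,136
shift [ 2.8  8.6 -7.4] turn [-0.09  0.14 -0.31]
-50,137
shift [  2.8  13.4 -16.3] turn [-0.09  0.14 -0.31]
-40,138
shift [  2.8  18.2 -25.1] turn [-0.09  0.14 -0.31]
-30,139
shift [  2.8  23.  -33.9] turn [-0.09  0.14 -0.31]
-20,140
shift [  2.8  27.8 -42.7] turn [-0.09  0.14 -0.31]
```

{"method": "drive_tool", "body": {"series": [[2, 3, -3, 0, 0, 0, 0], [2.5, 6, -6, 0, 0, 0, 0], [2.5, 8.5, -9, 0, 0, 0, 0], [2.5, 11, -13, 0, 0, 0, 0], [2.5, 13.4, -16.3, 0, 0, 0, 0]]}}

```text
clock: 11.25
tcp_pos: [0.5583, 0.1155, 0.137]
orientation: [-0.274, 2.677, -1.414]
contact_force: [0.7, -0.6, -0.4]
grip_width: -0.0001
```

```bash
python3 p.py -40,138 -30,139 -25,139 -20,140
```

```text
t 11.25 tcp [0.5583 0.1155 0.137 ] rack [-49.8  -0.9 137. ] F [ 0.7 -0.6 -0.4] Frack [-0.8 -0.5] w -0.1
-40,138
shift [ 0.4  4.7 -8.7] turn [-0.09  0.12 -0.32]
-30,139
shift [  0.4   9.5 -17.5] turn [-0.09  0.12 -0.32]
-25,139
shift [  0.4  12.3 -21.7] turn [-0.09  0.12 -0.32]
-20,140
shift [  0.4  14.3 -26.3] turn [-0.09  0.12 -0.32]
```

{"method": "drive_tool", "body": {"series": [[0.4, 2.4, -4.4, 0, 0, 0, 0], [0.4, 4.7, -8.7, 0, 0, 0, 0], [0.4, 7, -13, 0, 0, 0, 0], [0.4, 9.5, -17.5, 0, 0, 0, 0]]}}

```text
clock: 11.65
tcp_pos: [0.5544, 0.1338, 0.1389]
orientation: [-0.271, 2.676, -1.416]
contact_force: [0.4, -7.6, 3.4]
grip_width: 0.0002
```

```bash
python3 p.py -25,140 -20,140 -15,140 -10,140;python3 - <<'E'
from h import *
from bench import r
f=r.grab_frame("wrist");cv2.imwrite("pics/j_wrist.png",f["frame"])
f=r.grab_frame("scene");pickle.dump(f,open("pics/j_scene.pkl","wb"));s=Cam(f);crop(s.img,350,120,470,240,6,"j_sc")
E
```

```text
t 11.65 tcp [0.5544 0.1338 0.1389] rack [-31.2  -0.9 138.9] F [ 0.4 -7.6  3.4] Frack [-7.5  1.2] w 0.2
-25,140
shift [ 0.4  2.6 -5.7] turn [-0.2   0.08 -0.4 ]
-20,140
shift [ 0.4  5.4 -9.8] turn [-0.2   0.08 -0.4 ]
-15,140
shift [  0.4   8.2 -14. ] turn [-0.2   0.08 -0.4 ]
-10,140
shift [  0.4  11.  -18.1] turn [-0.2   0.08 -0.4 ]
```

View pics/j_sc.png

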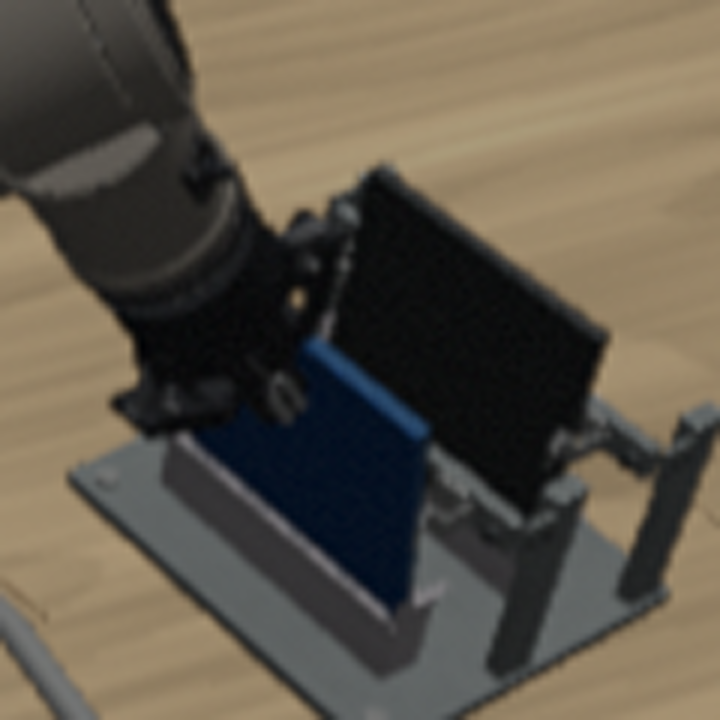

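View pics/j_wrist.png

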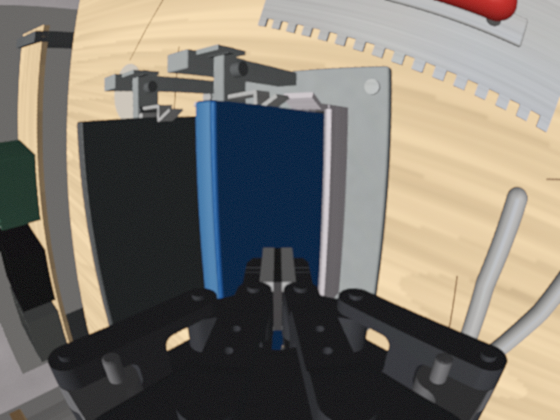

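{"method": "drive_tool", "body": {"series": [[0.4, 0.8, -1.5, 0, 0, 0, 0], [0.4, 1.6, -3, 0, 0, 0, 0], [0.4, 2.2, -4.4, 0, 0, 0, 0], [0.4, 2.6, -5.7, 0, 0, 0, 0]]}}

```text
clock: 12.15
tcp_pos: [0.553, 0.1395, 0.1402]
orientation: [-0.27, 2.676, -1.417]
contact_force: [0.0, -5.0, 1.8]
grip_width: 0.0002
```

```bash
python3 p.py -23,140 -20,140 -15,140 -10,140
```

```text
t 12.15 tcp [0.553  0.1395 0.1402] rack [-25.3  -0.7 140.2] F [ 0.  -5.   1.8] Frack [-4.9  1. ] w 0.2
-23,140
shift [ 0.2  1.4 -1.8] turn [-0.22  0.06 -0.44]
-20,140
shift [ 0.2  3.1 -4.3] turn [-0.22  0.06 -0.44]
-15,140
shift [ 0.2  5.9 -8.4] turn [-0.22  0.06 -0.44]
-10,140
shift [  0.2   8.7 -12.6] turn [-0.22  0.06 -0.44]
```

{"method": "drive_tool", "body": {"series": [[0.2, 0.7, -0.9, 0, 0, 0, 0], [0.2, 1.4, -1.8, 0, 0, 0, 0], [0.2, 2.2, -3, 0, 0, 0, 0], [0.2, 3.1, -4.3, 0, 0, 0, 0]]}}

```text
clock: 12.55
tcp_pos: [0.5525, 0.143, 0.1401]
orientation: [-0.267, 2.675, -1.419]
contact_force: [0.7, -8.9, 4.5]
grip_width: -0.0002
```

```bash
python3 p.py -18,140 -17,140 -15,140
```

```text
t 12.55 tcp [0.5525 0.143  0.1401] rack [-21.8  -0.9 140.1] F [ 0.7 -8.9  4.5] Frack [-8.9  1.2] w -0.2
-18,140
shift [ 0.5  2.2 -3.1] turn [-0.32 -0.01 -0.54]
-17,140
shift [ 0.5  2.7 -3.9] turn [-0.32 -0.01 -0.54]
-15,140
shift [ 0.5  3.9 -5.5] turn [-0.32 -0.01 -0.54]
```

{"method": "drive_tool", "body": {"series": [[0.4, 0.8, -1, 0, 0, 0, 0], [0.4, 1.5, -2, 0, 0, 0, 0], [0.4, 2.2, -3, 0, 0, 0, 0], [0.4, 2.2, -3, 0, 0, 0, 0]]}}

```text
clock: 12.95
tcp_pos: [0.5517, 0.1468, 0.1402]
orientation: [-0.266, 2.675, -1.419]
contact_force: [1.0, -4.2, 1.7]
grip_width: 0.0
```

```bash
python3 p.py -17,140 -15,140
```

```text
t 12.95 tcp [0.5517 0.1468 0.1402] rack [-17.8  -0.9 140.2] F [ 1.  -4.2  1.7] Frack [-4.3 -0.1] w 0.0
-17,140
shift [ 0.4  0.6 -0.6] turn [-0.32  0.01 -0.59]
-15,140
shift [ 0.5  1.7 -2.2] turn [-0.32  0.01 -0.59]
```

{"method": "drive_tool", "body": {"series": [[0.4, 0.6, -0.6, 0, 0, 0, 0], [0.4, 1.1, -1.4, 0, 0, 0, 0], [0.4, 1.7, -2.2, 0, 0, 0, 0], [0.4, 1.7, -2.2, 0, 0, 0, 0]]}}

```text
clock: 13.35
tcp_pos: [0.5509, 0.1497, 0.1401]
orientation: [-0.266, 2.674, -1.418]
contact_force: [2.3, -2.8, 1.7]
grip_width: 0.0001
```

```bash
python3 p.py -13,140 -11,140
```

```text
t 13.35 tcp [0.5509 0.1497 0.1401] rack [-14.9  -0.8 140.1] F [ 2.3 -2.8  1.7] Frack [-3.2 -1.7] w 0.1
-13,140
shift [ 0.3  1.1 -1.5] turn [-0.31  0.02 -0.61]
-11,140
shift [ 0.3  2.2 -3.1] turn [-0.31  0.02 -0.61]
```

{"method": "drive_tool", "body": {"series": [[0.3, 0.5, -0.7, 0, 0, 0, 0], [0.3, 1, -1.5, 0, 0, 0, 0], [0.3, 1.6, -2.3, 0, 0, 0, 0], [0.3, 2.2, -3.1, 0, 0, 0, 0]]}}

```text
clock: 13.75
tcp_pos: [0.5495, 0.153, 0.1399]
orientation: [-0.266, 2.675, -1.419]
contact_force: [-0.8, -6.9, 3.5]
grip_width: -0.0002
```

```bash
python3 p.py -11,140 -10,140 -9,140;  python3 - <<'E'
from h import *
from bench import r
f=r.grab_frame("wrist");cv2.imwrite("pics/k_wrist.png",f["frame"])
f=r.grab_frame("scene");pickle.dump(f,open("pics/k_scene.pkl","wb"));s=Cam(f);crop(s.img,350,120,470,240,6,"k_sc")
E
```

```text
t 13.75 tcp [0.5495 0.153  0.1399] rack [-11.3  -0.  139.9] F [-0.8 -6.9  3.5] Frack [-6.6  2.2] w -0.2
-11,140
shift [-0.5  0.1 -0.3] turn [-0.33  0.   -0.56]
-10,140
shift [-0.5  0.6 -1.2] turn [-0.33  0.   -0.56]
-9,140
shift [-0.5  1.2 -2. ] turn [-0.33  0.   -0.56]
```

View pics/k_wrist.png

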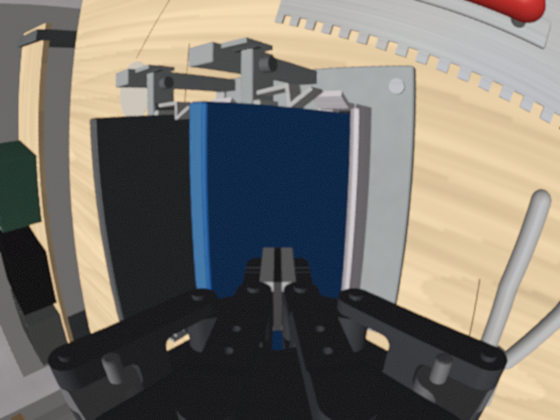

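View pics/k_sc.png

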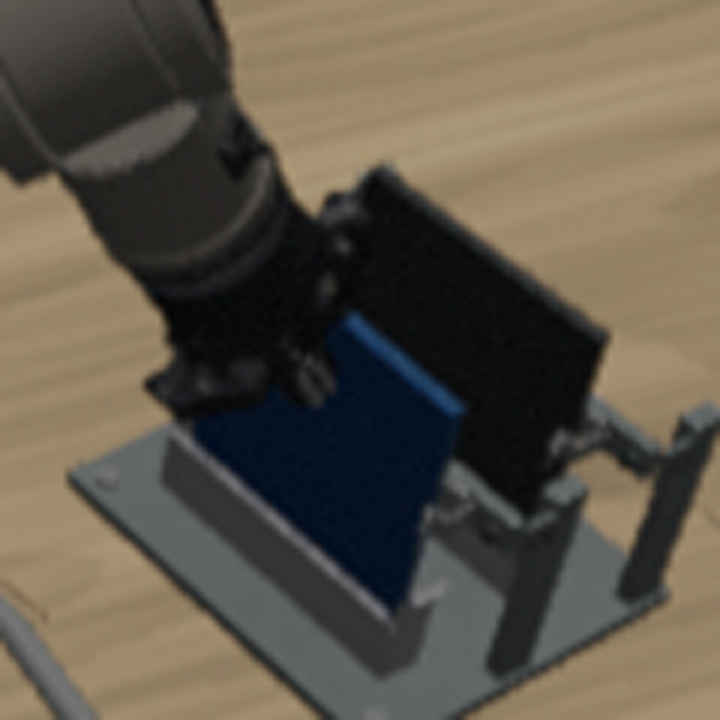

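{"method": "drive_tool", "body": {"series": [[-0.2, 0.3, -0.6, 0, 0, 0, 0], [-0.4, 0.6, -1.2, 0, 0, 0, 0], [-0.4, 1, -2, 0, 0, 0, 0], [-0.4, 1, -2, 0, 0, 0, 0]]}}

```text
clock: 14.25
tcp_pos: [0.5492, 0.1547, 0.14]
orientation: [-0.267, 2.674, -1.42]
contact_force: [-0.6, -6.4, 3.1]
grip_width: -0.0
```

```bash
python3 p.py -8,140 -7,140
```

```text
t 14.25 tcp [0.5492 0.1547 0.14  ] rack [-9.6e+00 -1.0e-01  1.4e+02] F [-0.6 -6.4  3.1] Frack [-6.2  1.9] w -0.0
-8,140
shift [-0.4  0.9 -1.3] turn [-0.37 -0.01 -0.54]
-7,140
shift [-0.4  1.5 -2.2] turn [-0.37 -0.01 -0.54]
```

{"method": "drive_tool", "body": {"series": [[-0.4, 0.4, -0.7, 0, 0, 0, 0], [-0.4, 0.9, -1.3, 0, 0, 0, 0], [-0.4, 1.5, -2.2, 0, 0, 0, 0], [-0.4, 1.5, -2.2, 0, 0, 0, 0]]}}

```text
clock: 14.65
tcp_pos: [0.549, 0.1561, 0.1401]
orientation: [-0.266, 2.674, -1.422]
contact_force: [-1.1, -8.0, 5.1]
grip_width: 0.0
```

```bash
python3 p.py -6,140 -5,140
```

```text
t 14.65 tcp [0.549  0.1561 0.1401] rack [ -8.2  -0.2 140.1] F [-1.1 -8.   5.1] Frack [-7.6  2.7] w 0.0
-6,140
shift [-0.2  1.3 -1.8] turn [-0.44 -0.06 -0.54]
-5,140
shift [-0.2  1.8 -2.6] turn [-0.44 -0.06 -0.54]
```

{"method": "drive_tool", "body": {"series": [[-0.2, 0.6, -0.9, 0, 0, 0, 0], [-0.2, 1.2, -1.8, 0, 0, 0, 0], [-0.2, 1.8, -2.6, 0, 0, 0, 0], [-0.2, 1.8, -2.6, 0, 0, 0, 0]]}}

```text
clock: 15.05
tcp_pos: [0.5488, 0.1578, 0.14]
orientation: [-0.265, 2.673, -1.425]
contact_force: [0.5, -8.4, 5.6]
grip_width: 0.0002
```

```bash
python3 p.py -5,140 -4,140 -3,140
```

```text
t 15.05 tcp [0.5488 0.1578 0.14  ] rack [ -6.6  -0.4 140. ] F [ 0.5 -8.4  5.6] Frack [-8.3  1.3] w 0.2
-5,140
shift [-0.1  0.9 -1.3] turn [-0.53 -0.1  -0.57]
-4,140
shift [-0.1  1.5 -2.1] turn [-0.53 -0.1  -0.57]
-3,140
shift [-0.1  2.  -2.9] turn [-0.53 -0.1  -0.57]
```

{"method": "drive_tool", "body": {"series": [[-0.1, 0.7, -1, 0, 0, 0, 0], [-0.1, 1.4, -2, 0, 0, 0, 0], [-0.1, 2, -2.9, 0, 0, 0, 0], [-0.1, 2, -2.9, 0, 0, 0, 0]]}}

```text
clock: 15.45
tcp_pos: [0.5487, 0.1587, 0.14]
orientation: [-0.262, 2.672, -1.428]
contact_force: [-0.4, -13.2, 8.5]
grip_width: -0.0001
```

```bash
python3 p.py -2,140 -1,140 0,140
```

```text
t 15.45 tcp [0.5487 0.1587 0.14  ] rack [ -5.6  -0.5 140. ] F [ -0.4 -13.2   8.5] Frack [-12.9   3.1] w -0.1
-2,140
shift [-0.  2. -3.] turn [-0.68 -0.18 -0.62]
-1,140
shift [ 0.   2.6 -3.8] turn [-0.68 -0.18 -0.62]
0,140
shift [ 0.   3.1 -4.7] turn [-0.68 -0.18 -0.62]
```

{"method": "drive_tool", "body": {"series": [[0, 0.8, -1.2, 0, 0, 0, 0], [0, 1.6, -2.3, 0, 0, 0, 0], [0, 2.3, -3.4, 0, 0, 0, 0], [0, 2.3, -3.4, 0, 0, 0, 0]]}}

```text
clock: 15.85
tcp_pos: [0.5486, 0.1594, 0.14]
orientation: [-0.259, 2.67, -1.433]
contact_force: [-2.0, -15.5, 10.5]
grip_width: -0.0001
```

```bash
python3 p.py -2,140 -1,140 0,140;  python3 - <<'E'
from h import *
from bench import r
f=r.grab_frame("wrist");w=Cam(f);crop(w.img,180,70,380,170,4,"l_w")
f=r.grab_frame("scene");pickle.dump(f,open("pics/l_scene.pkl","wb"));s=Cam(f);crop(s.img,350,120,470,240,6,"l_sc")
E
```

```text
t 15.85 tcp [0.5486 0.1594 0.14  ] rack [ -4.9  -0.5 140. ] F [ -2.  -15.5  10.5] Frack [-14.7   5.2] w -0.1
-2,140
shift [ 0.   1.6 -2.4] turn [-0.87 -0.29 -0.7 ]
-1,140
shift [ 0.   2.2 -3.2] turn [-0.87 -0.29 -0.7 ]
0,140
shift [ 0.1  2.7 -4. ] turn [-0.87 -0.29 -0.7 ]
```

View pics/l_w.png

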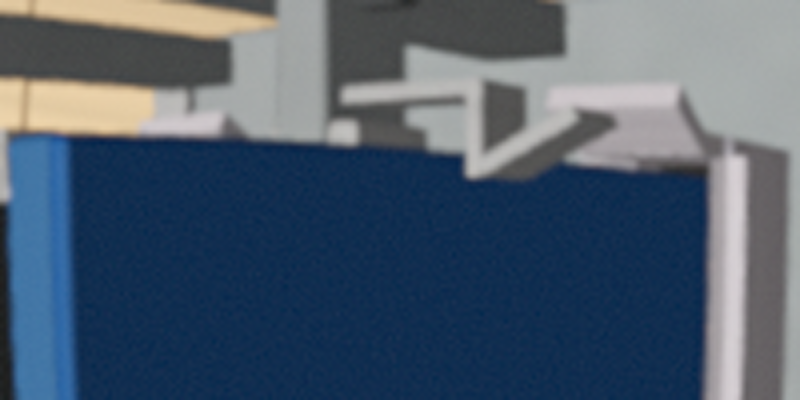

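View pics/l_sc.png

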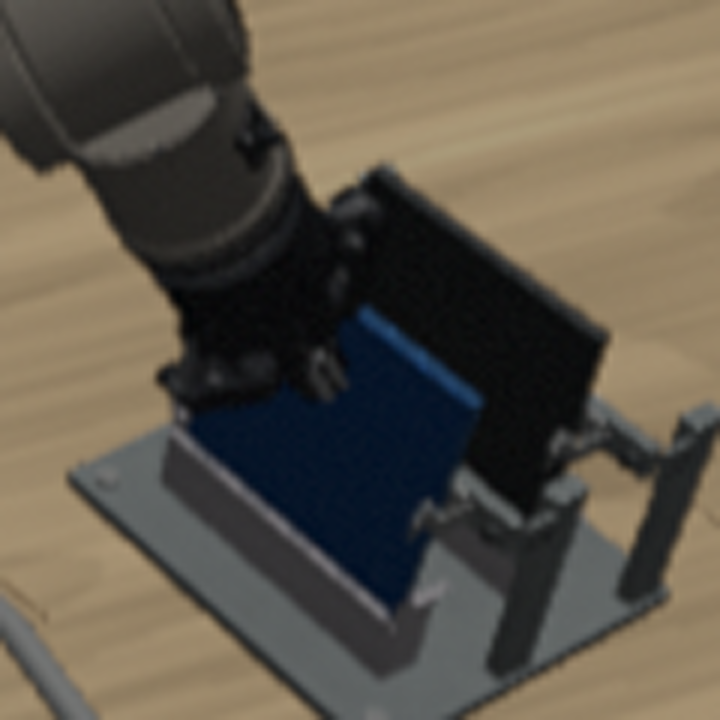

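{"method": "drive_tool", "body": {"series": [[0, 1, -1.5, 0, 0, 0, 0], [0, 2, -3, 0, 0, 0, 0], [0, 2.8, -4.3, 0, 0, 0, 0], [0, 2.8, -4.3, 0, 0, 0, 0]]}}

```text
clock: 16.35
tcp_pos: [0.5484, 0.1603, 0.14]
orientation: [-0.255, 2.669, -1.44]
contact_force: [-1.7, -18.2, 11.5]
grip_width: 0.0001
```

```bash
python3 p.py -2,140;  python3 - <<'E'
from h import *
from bench import r
f=r.grab_frame("wrist");w=Cam(f);crop(w.img,180,70,380,170,4,"m_w")
E
```

```text
t 16.35 tcp [0.5484 0.1603 0.14  ] rack [ -4.   -0.5 140. ] F [ -1.7 -18.2  11.5] Frack [-17.4   5.4] w 0.1
-2,140
shift [ 0.   1.1 -1.6] turn [-1.11 -0.44 -0.8 ]
```

View pics/m_w.png

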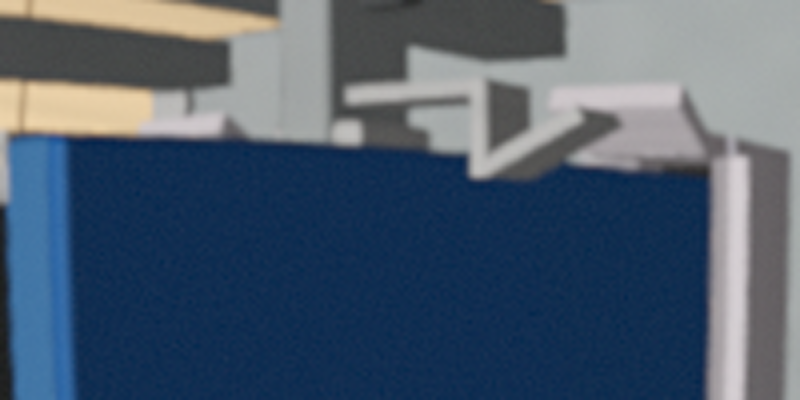

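{"method": "drive_tool", "body": {"series": [[0, 1, -1.5, 0, 0, 0, 0], [0, 2, -3, 0, 0, 0, 0], [0, 3, -4.5, 0, 0, 0, 0], [0, 3.4, -5.2, 0, 0, 0, 0], [0, 3.4, -5.2, 0, 0, 0, 0]]}}

```text
clock: 16.9
tcp_pos: [0.5483, 0.1612, 0.14]
orientation: [-0.249, 2.667, -1.447]
contact_force: [-2.5, -21.6, 13.4]
grip_width: 0.0004
```

```bash
python3 p.py -2,140 -20,140 -60,140
```

```text
t 16.9 tcp [0.5483 0.1612 0.14  ] rack [ -3.1  -0.6 140. ] F [ -2.5 -21.6  13.4] Frack [-20.6   6.9] w 0.4
-2,140
shift [ 0.1  0.6 -1. ] turn [-1.41 -0.62 -0.92]
-20,140
shift [-0.2 -9.2 14.1] turn [-1.41 -0.62 -0.92]
-60,140
shift [ -0.9 -31.   47.7] turn [-1.41 -0.62 -0.92]
```

{"method": "drive_tool", "body": {"series": [[0, -2, 3, 0, 0, 0, 0], [0, -4, 6, 0, 0, 0, 0], [0, -6, 9, 0, 0, 0, 0], [0, -9, 14, 0, 0, 0, 0], [0, -9, 14, 0, 0, 0, 0]]}}

```text
clock: 17.4
tcp_pos: [0.5513, 0.1447, 0.1396]
orientation: [-0.25, 2.667, -1.447]
contact_force: [-0.7, 0.2, -0.2]
grip_width: -0.0005
```

```bash
python3 p.py -2,140 -20,140 -60,140; python3 - <<'E'
from h import *
from bench import r
f=r.grab_frame("wrist");w=Cam(f);cv2.imwrite("pics/n_wrist.png",f["frame"])
f=r.grab_frame("scene");pickle.dump(f,open("pics/n_scene.pkl","wb"));s=Cam(f);crop(s.img,350,120,470,240,6,"n_sc")
E
```

```text
t 17.4 tcp [0.5513 0.1447 0.1396] rack [-1.990e+01 -1.000e-01  1.396e+02] F [-0.7  0.2 -0.2] Frack [0.3 0.6] w -0.5
-2,140
shift [ -0.1   9.4 -15.2] turn [-1.39 -0.64 -0.89]
-20,140
shift [-0.4 -0.4 -0.1] turn [-1.39 -0.64 -0.89]
-60,140
shift [ -1.1 -22.2  33.4] turn [-1.39 -0.64 -0.89]
```

View pics/n_wrist.png

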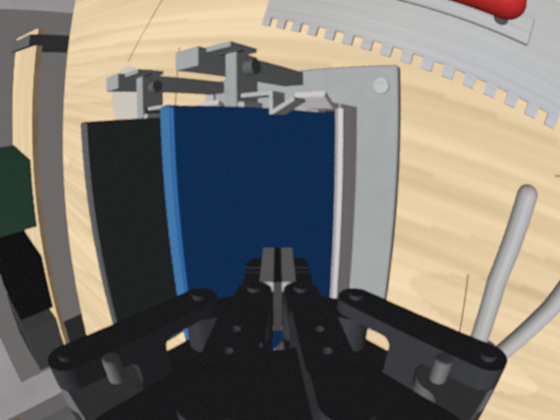

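View pics/n_sc.png

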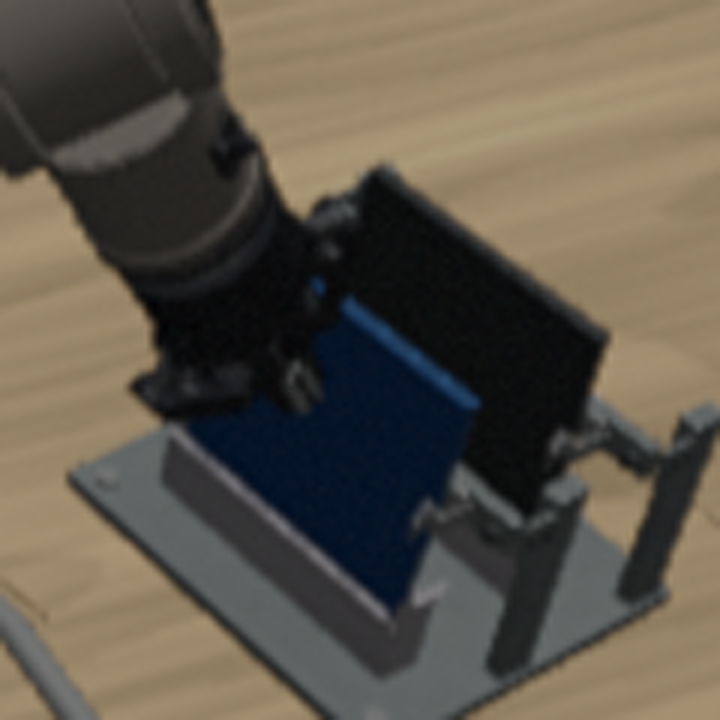

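{"method": "drive_tool", "body": {"series": [[0, -15, 15, 0, 0, 0, 0], [0, -40, 33, 0, 0, 0, 0], [20, -80, 40, 0, 0, 0, 0], [60, -110, 40, 0, 0, 0, 0], [100, -130, 40, 0, 0, 0, 0]]}}

```text
clock: 18.0
tcp_pos: [0.4722, 0.0226, 0.2276]
orientation: [-0.248, 2.666, -1.447]
contact_force: [0.3, -1.2, -0.4]
grip_width: 0.0001
```

{"method": "drive_tool", "body": {"series": [[15, -20, 0, 0, 0, 0, 0], [25, -20, 0, 0, 0, 0, 0], [25, -20, 0, 0, 0, 0, 0]]}}

```text
clock: 18.3
tcp_pos: [0.4489, 0.0072, 0.2441]
orientation: [-0.247, 2.666, -1.447]
contact_force: [0.4, -0.2, -0.1]
grip_width: 0.0
```

```bash
python3 - <<'E'
from h import *
from bench import r
st(r.get_obs())
for n in("wrist","scene","top"):
    f=r.grab_frame(n);cv2.imwrite(f"pics/o_{n}.png",f["frame"]);pickle.dump(f,open(f"pics/o_{n}.pkl","wb"))
s=load("o_scene");crop(s.img,350,120,470,240,6,"o_sc")
s=load("o_top");crop(s.img,90,130,210,240,6,"o_tc")
E
```

```text
t 18.3 tcp [0.4489 0.0072 0.2441] rack [-133.2  128.5  244.1] F [ 0.4 -0.2 -0.1] Frack [-0.2 -0.3] w 0.0
```

View pics/o_wrist.png

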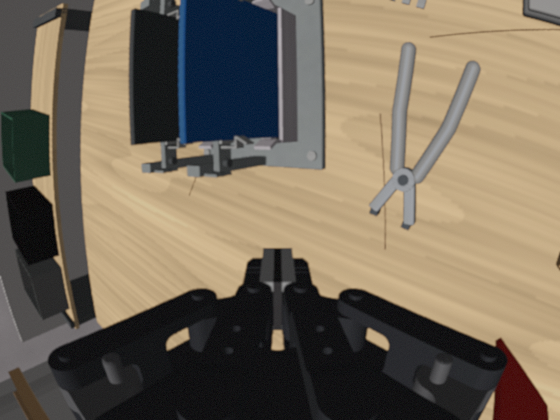

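View pics/o_sc.png

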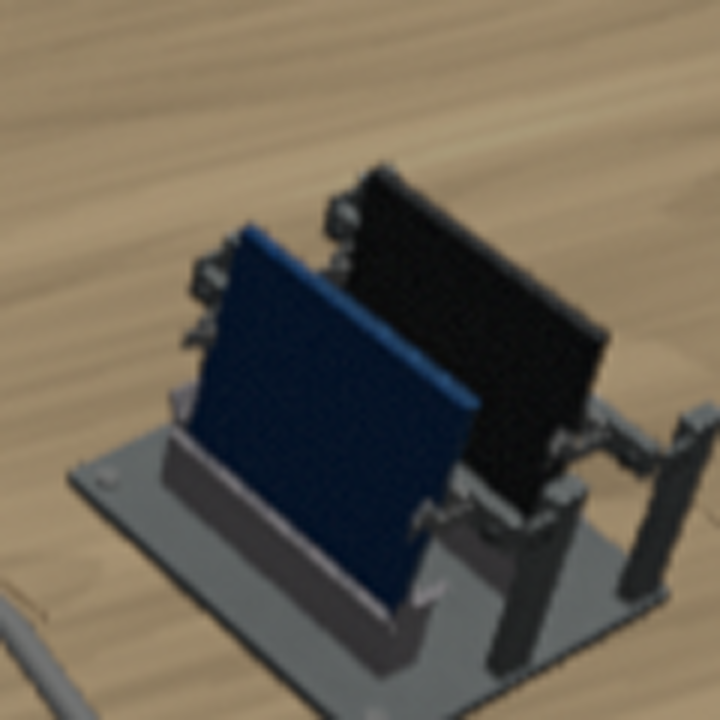

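View pics/o_tc.png

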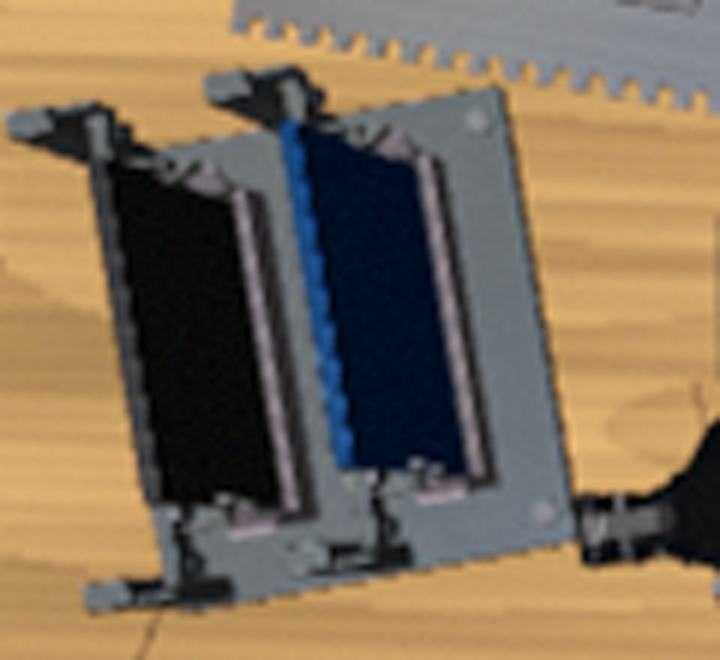

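```bash
python3 - <<'E'
from h import *
t=load("o_top");w=load("o_wrist")
H,S,V=cv2.split(cv2.cvtColor(t.img,cv2.COLOR_BGR2HSV))
m=(H>95)&(H<130)&(V>80)&(S>100);m[:, :130]=0;m[:,160:]=0;m[:140]=0;m[220:]=0
ys,xs=np.where(m);W=np.array([torack(t.onz(p,.179)) for p in zip(xs,ys)])*1000
a=np.polyfit(W[:,1],W[:,0],1);print(len(W),W.mean(0),"yaw deg",np.degrees(a[0]),"y range",W[:,1].min(),W[:,1].max())
for y in(-75,75):print(y,np.polyval(a,y))
crop(w.img,120,0,320,190,4,"o_wc")
crop(t.img,125,145,185,225,9,"o_tc2")
E
```

```text
204 [ 6.75169348e+00 -1.62859849e-01  1.79000000e+02] yaw deg -0.10167837056517326 y range -74.98845186347337 73.72352548078244
-75 6.884501139916204
75 6.618307788252429
```

View pics/o_wc.png

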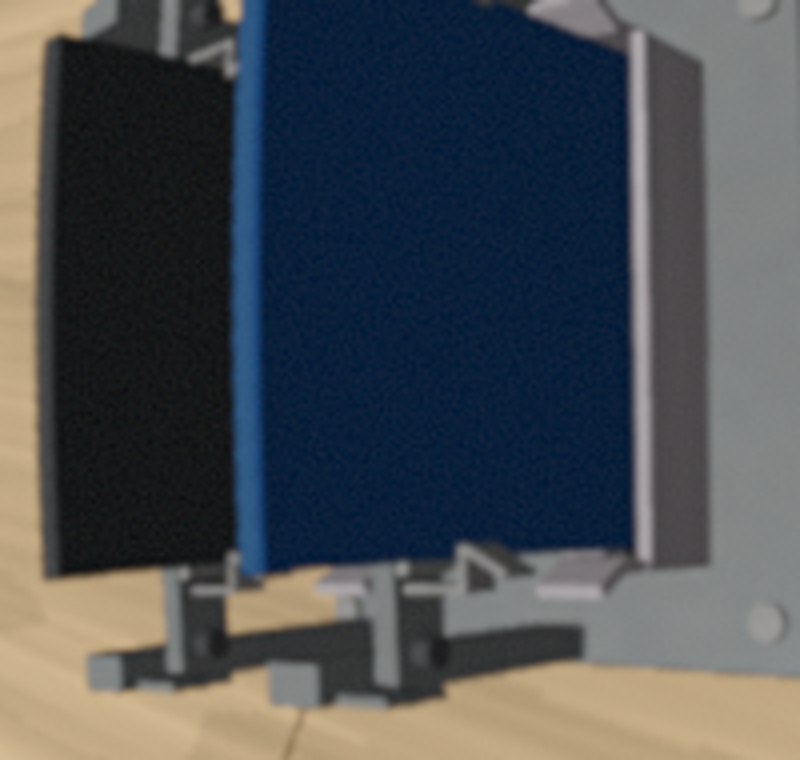

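View pics/o_tc2.png

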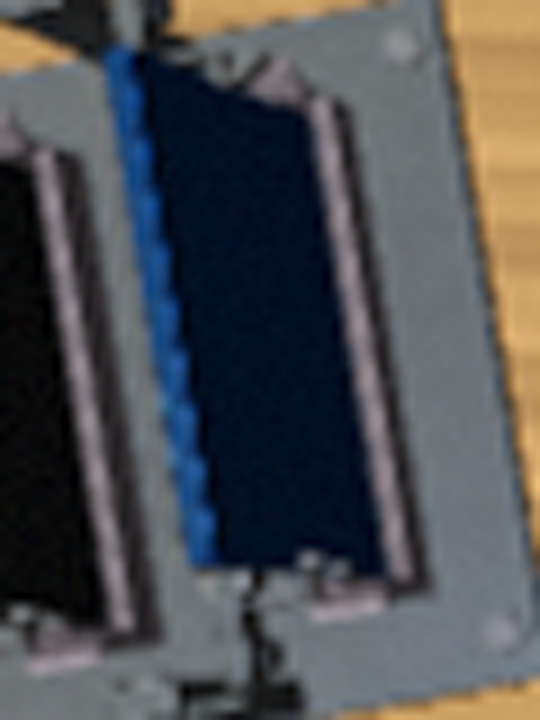

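```bash
python3 - <<'E'
from h import *
a=load("a_top").img;b=load("o_top").img;sa=load("a_scene").img;sb=load("o_scene").img;k=load("k_scene").img
def c(i,x,y,w=22,k=12): return cv2.resize(i[y:y+w,x:x+w],None,fx=k,fy=k,interpolation=cv2.INTER_CUBIC)
r1=np.hstack([c(a,140,145),c(b,140,145)]);r2=np.hstack([c(a,148,200),c(b,148,200)])
cv2.imwrite("pics/q_top.png",np.vstack([r1,r2]))
cv2.imwrite("pics/q_sc.png",np.hstack([c(sa,415,195),c(k,415,195),c(sb,415,195)]))
E
```

```text
(no output)
```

View pics/q_top.png

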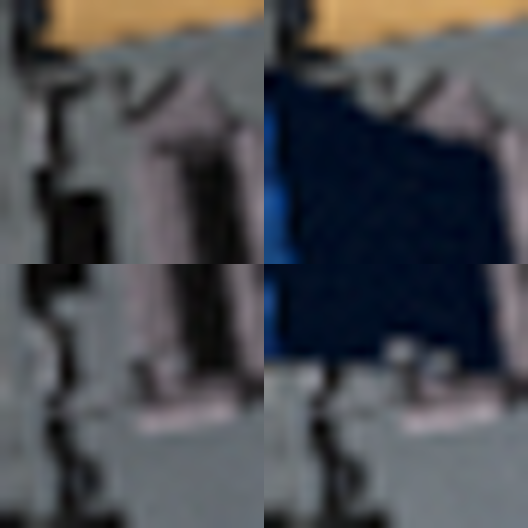

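View pics/q_sc.png

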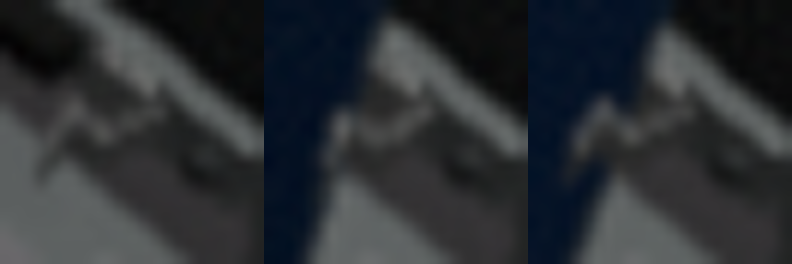

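{"method": "drive_tool", "body": {"series": [[0, 12, -10, 0, 0, 0, 0], [0, 25, -20, 0, 0, 0, 0], [0, 40, -35, 0, 0, 0, 0], [0, 40, -35, 0, 0, 0, 0]]}}

```text
clock: 18.85
tcp_pos: [0.438, 0.0631, 0.2283]
orientation: [-0.261, 2.666, -1.441]
contact_force: [0.6, 0.5, 0.2]
grip_width: 0.0005
```

```bash
python3 - <<'E'
from h import *
from bench import r
st(r.get_obs())
f=r.grab_frame("wrist");w=Cam(f);pickle.dump(f,open("pics/s_wrist.pkl","wb"));crop(w.img,120,60,320,210,4,"s_wc")
E
```

```text
t 18.85 tcp [0.438  0.0631 0.2283] rack [-76.3 127.6 228.3] F [0.6 0.5 0.2] Frack [ 0.3 -0.7] w 0.5
```

View pics/s_wc.png

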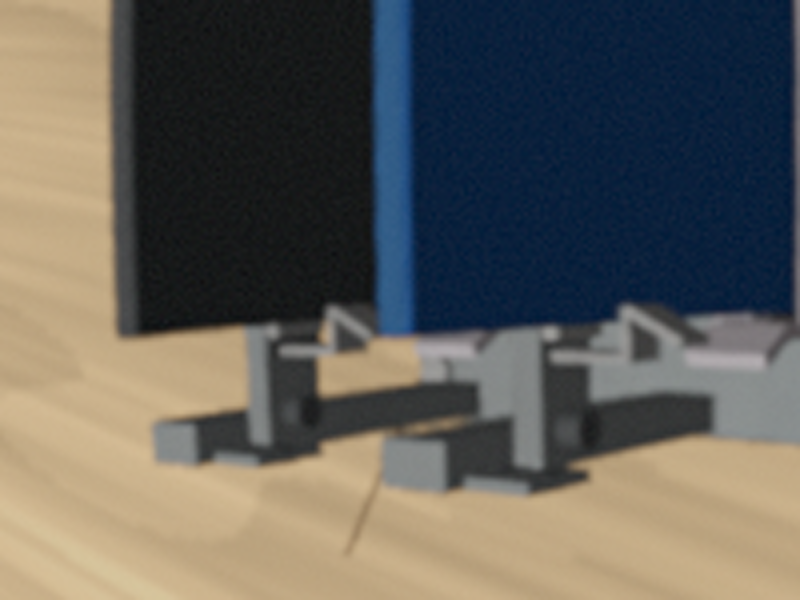

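{"method": "drive_tool", "body": {"series": [[0, -30, 20, 0, 0, 0, 0], [0, -60, 40, 0, 0, 0, 0], [0, -60, 40, 0, 0, 0, 0], [0, -60, 40, 0, 0, 0, 0]]}}

```text
clock: 19.3
tcp_pos: [0.4521, -0.0043, 0.2568]
orientation: [-0.255, 2.666, -1.443]
contact_force: [0.7, 0.5, -0.3]
grip_width: 0.0002
```

```bash
python3 - <<'E'
from h import *
from bench import r
st(r.get_obs());f=r.grab_frame("scene");cv2.imwrite("pics/z_scene.png",f["frame"])
print(r.hand_in())
E
```

```text
t 19.3 tcp [ 0.4521 -0.0043  0.2568] rack [-145.1  127.8  256.8] F [ 0.7  0.5 -0.3] Frack [ 0.3 -0.8] w 0.2
the job is handed in; nothing more can be done
None
```

View pics/z_scene.png

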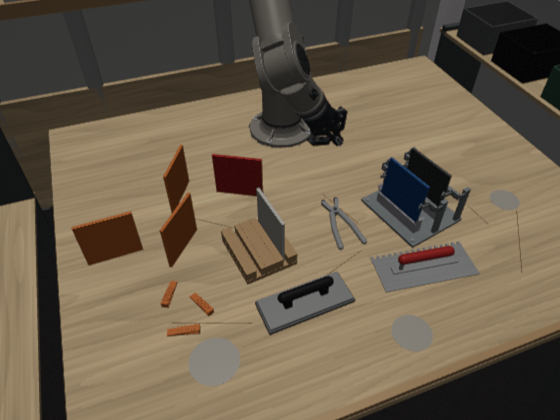

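I loaded the blue tile into the front slot, both clips appear to have snapped over it, and I handed the job in at 19.3 s; no verdict was reported.

- **What I did:** I lifted the tile over the white one and stood it in the front channel leaning out at about 0.28 rad. I let it lean out in front of the clips, then pressed it back mid-width with closed fingertips, watching the force. It took up to 9 N to spread the clips, then rose steadily to about 21 N along the rack's x (25 N in all, including the downward part).
- **Last checks:** With the tool clear, the tile stayed home. Its top edge is square to the rack (yaw about -0.1°), 6.8 mm behind the slot middle and centred to within about 1 mm.
- **Clips:** The far clip looks the same as it did shut and empty. The near clip matches the one on the fixed dark tile, and both overlap the tile's front face. The white tile, float, trowel and nipper look unmoved, and the arm touches nothing.
- **What disagreed:** The peak press was slightly over the 9 to 18 N stated for snapping, but far below 70 N. I saw no distinct drop in force when the clips snapped, so that rests on the pictures. My early picture estimate put the buffers about 3 mm in front of the mark, while the tile's final position suggests slightly behind it. I could not resolve this, so I relied on feeling for the stop.

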